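Latch the counter ice chest

TASK

Shut the steel ice chest's lid down onto its seal, lift the wire loop of the draw latch over the lip of the keeper on the lid, lower it by feel until it sits in the hook and let go of it; then press the latch lever down over centre until it is fully home and holds the lid pulled down. Be gentle with lid, loop and lever, which are thin sheet and wire and bend if forced, and leave the other kitchen things where they stand.

Things in the scene. Friction and masses are not known exactly. Their poses are not given: they have to be found in the camera images.
- chest: Stainless ice chest, 220 deep x 320 wide x 150 mm tall without lid, fixed. Origin: centre of its underside; z up; its -x points out of the latched front face (110 mm from the origin), its y runs along that face. The lid hinges on the rear top edge. The latch is in the middle of the front (y = 0).
- lid (a joint): Lid hinge, rad: 0 resting on its soft seal (front edge 8 mm above steel on steel), grows as it opens; axis along the chest's y, 114 mm behind its origin, 150 mm up. Stiff friction hinge: the lid stays where left and swings down with 1 to 6 N at the front edge.
- lid_panel: Lid slab, 220 x 320 x 20 mm, flat top 24 mm above the hinge axis; level when lid + seal = -0.036. Origin on the hinge axis; axes as the chest's, tilted with the lid. In the middle of its front edge is the keeper: a plate 14 mm thick, 26 wide, and an upturned hook set by a screw. The slot between plate and hook lip lies 14 to 22 mm out from the lid's front; lip 3 mm thick, 3.5 tall over the floor.
- lid_edge (a point): Middle of the lid's front top edge, 224 mm from the hinge axis. The hook's floor lies 21.7 mm below it (square to the lid), or up to 7 mm higher: its screw is set differently each time, so the floor must be found by feel. The bar's centre sits 2.5 mm above the floor and clears the lip when 6 mm above it; let go higher than 5 mm and it rides out over the lip.
- lever_pivot (a point): Lever hinge centre: 20 mm out from the chest's front face, 126 mm above its underside, axis along y. Fixed to the chest.
- lever (a joint): Latch lever, rad, about the chest's +y: 0 home, pointing straight down along the front; pi/2 straight out; stop at 2.3. Friction 0.03 N m: stays where left. With the loop hooked it tightens below 0.75 to 1.5, needs up to about 10 N at lever_push, passes centre near 0.2 and must be pressed on to its hard stop at 0, where it then stays.
- handle: The lever's handle, a steel channel 26 mm wide, 6 mm thick, reaching 62 mm from lever_pivot, flared outward at its tip. Its outer face (upper when the lever points out) lies 9 mm off the line through the pivot. Origin at lever_pivot, turning with the lever: its -z runs along the handle to the tip, its -x out of the outer face.
- lever_push (a point): Point on the handle's outer face 45 mm from the pivot, near the tip: where a thumb presses.
- loop (a joint): Loop hinge relative to the lever, rad, about the chest's +y: lever + loop = 0 when the loop points straight up, negative when it leans outward. Light friction: stays where left. The loop's pin rides on the lever 16 mm from lever_pivot: at lever angle t it is 16*sin(t-0.22) mm outward of and 16*cos(t-0.22) mm below the pivot.
- loop_wire: U-shaped loop of 5 mm round steel wire: two straight legs, 45 mm over their outsides, 52 mm from pin to the centre of the cross bar. The legs can be pinched from outside. Origin on the pin axis, in the middle; its z runs up the legs to the bar, its y along the bar.
- loop_bar (a point): Centre of the loop's cross bar (5 mm thick, along the chest's y), the part that goes over the keeper's lip.
- mortar: Grey granite mortar with its pestle leaning in it, 160 mm across, 115 mm tall; origin under its centre. Leave alone.
- glass_bowl: Glass bowl, 170 mm across, 70 mm tall; origin under its centre. Leave alone.
- steamer_lid: Round bamboo steamer lid, 220 mm across, 55 mm tall; origin under its centre. Leave alone.
- sieve: Steel sieve, 165 mm across, with a handle to 240 mm along its x; origin under the bowl's centre. Leave alone.
- ice_scoop: Aluminium ice scoop, 195 mm long, 40 mm tall; origin under the back of its blade, handle along its -x. Leave alone.
- mug: White ceramic mug, 80 mm across, 85 mm tall; origin under its centre. Leave alone.
- sauce_bottle: Amber sauce bottle, 64 mm across, 210 mm tall; origin under its centre. Leave alone.
- seal (a joint): Squeeze of the lid's seal, rad about the same hinge axis: 0 not squeezed, negative as the shut lid is pulled down (to -0.036). It resists with about 10 N at first and then about 12 N per mm at the front edge.

How it is judged:
By the outcome, as a careful person would: the job done as asked, in the order asked, and still so for the second after the job is handed in, with the robot touching nothing.
It also fails if it takes over 72 s, if anything falls off the work surface, if the arm or the gripper's body presses on something with over 40 N, if the wrist force passes 120 N, or if a joint passes its speed limit or range.

ROBOT

A 6-joint arm with a two-finger parallel gripper is mounted at the origin on the work surface. World frame = base frame: x ahead of the robot, y to its left, z up, the work surface at z = 0. Lengths are in m, angles in rad, forces in N, time in s.
With the tool pointing down it reaches from about 0.35 to 0.85 m from the base axis. Payload 8.1 kg.
Tool frame: the origin (TCP) lies midway between the tips of the shut fingers; the grasp point (between the pads) lies env.tcp_to_grasp behind it (env.tcp_to_grasp is the distance from the TCP to the grasp point, in m); z points along the fingers, y is the line along which they close (so a half turn about z gives the same grasp; the last joint's range is limited). The gripper opens to 85 mm and grips with 20 to 120 N. Pads are 22 mm wide; open, the fingers measure 114 mm over their backs; the gripper's body (76 mm by 85 mm) begins 54 mm behind the grasp point. The pads swing forward as they close: fully open they stand 13 mm farther back than shut.
Start: joints at [-1.21, 0.13, 1.488, -0, 1.523, -0.085], TCP at [0.259, -0.541, 0.192] pointing down, gripper open.
Joint ranges: [-2.96, 2.96], [-0.89, 2.26], [0.02, 2.5], [-1.34, 4.48], [0, 2.73], [-2.66, 2.66]. Speed limits (rad/s): [2.39, 2.39, 2.79, 3.14, 3.14, 3.14].

INTERFACE

Orientations are given as a rotation vector (axis times angle).
In Python, from station import telemetry, optics, env gives the robot as it stands. The module is installed in compiled form; this text tells all that it offers.
- The arm moves only by the shell command python3 -m jog 'ROWS' [FORCE]. ROWS is JSON, a list of rows, each a list of 5 numbers: the shift along the tool's x, y, z in m, then the turn about the tool's z in degrees, then the opening, from -1 (shut) to 1 (fully open). A call has 1 to 12 rows; each row is the pose to reach, as a shift and turn from the pose commanded when the call began, along the tool's axes at that moment; what a row does not reach only later rows make up. A row lasts 1/10 s, in which the tool goes at most 50 mm and 8.59 degrees, less where a joint would pass 70% of its speed; a pose out of reach is approached as far as the arm can. A call with a gripper value outside its range is refused whole. The fingers move at their own pace and stop on an object; FORCE is the grip in N (left out, the last holds). Time passes only in rows, so rows that repeat a pose let the fingers close. It gives the time, the measured TCP pose, the force, the opening and the grip force at its end, in the units of the state.
- telemetry.read_state(): the state, without advancing time (a new reading comes with each control period).
- optics.read_camera(name): name is "scene" or "top" or "wrist"; returns the picture (420x560x3 uint8, red, green, blue); there is no depth.
- optics.get_calibration(name): a dict with "intrinsics" (3x3 intrinsics, pixels), "R" (3x3) and "t" (3): a world point X has camera coordinates R X + t. Camera axes: x right, y down, z forward; pixel columns grow to the right and rows downward; lengths in m; the calibration is good to about 2 mm. A picture is of the moment at which its call begins: read the wrist's pose just before it. get_calibration takes no time and is no camera call; for the wrist camera it gives the pose at the moment of the call.
- env.close_job(): hands the job in; it is judged then, once.
The state is a dict: "clock": time; "joint_positions": joint angles; "qd": joint speeds; "effort": joint torques, N m; "eef_pos": TCP position; "orientation": TCP orientation; "force": force on the tool from outside, world axes, zero at the start; "moment": the same for the moment, N m; "finger_gap": opening from 0.0 (shut) to 1.0 (fully open); "finger_force": force on a finger pad.
Only numpy, scipy, OpenCV 4.12 (cv2) and the standard library are available. Lean on these libraries where they do the work, as an engineer would, in place of code of your own. Each camera call takes 0.05 s, during which the arm holds its last target. There are 200 camera calls.

## Working session

There is one attempt and no reset: what is moved stays moved. The work goes in short steps, Python scripts to look and compute and a shell command to move; the robot and the scene stay as the last step left them, time stands still between calls to the robot, and variables do not carry over. Pictures are saved under pics/ and viewed, at most 10 in all, crops included, and the job is handed in when it is done.

```bash
mkdir -p pics; python3 - <<'E'
from station import telemetry, optics, env
import cv2
print(telemetry.read_state(), env.tcp_to_grasp)
for n in ("scene","top"):
    im=optics.read_camera(n); cv2.imwrite(f"pics/{n}0.png",im[:,:,::-1])
    c=optics.get_calibration(n); print(n,c)
E
```

```text
{'clock': 0.0, 'joint_positions': array([-1.21037575e+00,  1.31195366e-01,  1.48932819e+00,  2.11137813e-05,
        1.52298583e+00, -8.53783452e-02]), 'qd': array([-1.13374540e-05, -1.52182965e-03,  7.29961494e-04, -7.18126088e-04,
        2.58678577e-04, -6.80238288e-04]), 'effort': array([-1.61630825e-03, -5.69405794e+01, -5.00542510e+01, -1.95828816e-04,
        1.49499241e-02,  2.48646211e-05]), 'eef_pos': array([ 0.25851939, -0.54073728,  0.19129722]), 'orientation': array([-3.06201739e+00, -6.94053134e-01,  3.79700053e-04]), 'force': array([-0.25168624,  0.04971498, -0.18396506]), 'moment': array([-0.02748651,  0.02752187,  0.00452851]), 'finger_force': 0.0, 'finger_gap': 0.9934215504705164} 0.0187
scene {'intrinsics': array([[382.95483804,   0.        , 273.41926974],
       [  0.        , 382.95483804, 205.1063539 ],
       [  0.        ,   0.        ,   1.        ]]), 'R': array([[ 0.08393466,  0.99643444, -0.00856643],
       [ 0.94758587, -0.08247359, -0.30867317],
       [-0.30827908,  0.01779095, -0.95112959]]), 't': array([-0.10206805, -0.51333417,  1.62785398])}
top {'intrinsics': array([[397.67615363,   0.        , 282.61005809],
       [  0.        , 397.67615363, 213.38256429],
       [  0.        ,   0.        ,   1.        ]]), 'R': array([[-0.00518781, -0.99998268,  0.00277852],
       [-0.99778406,  0.00499205, -0.06634788],
       [ 0.06633286, -0.00311657, -0.99779268]]), 't': array([0.05588194, 0.61752257, 1.2558026 ])}
```

View pics/scene0.png

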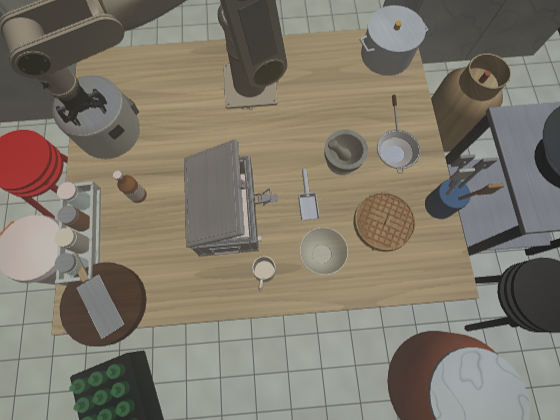

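View pics/top0.png

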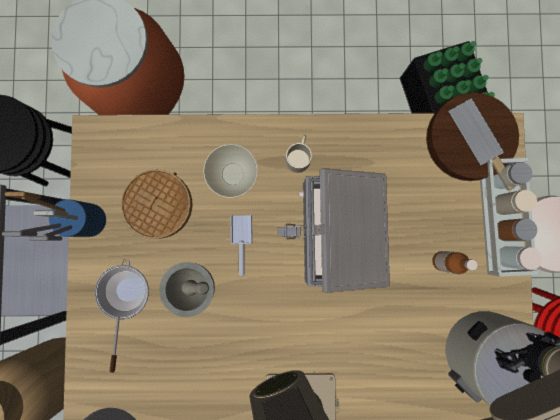

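The chest's latched front faces world +y: in the top view the front rim is near column 305, the latch near (289,232), and the lid is open. In the scene view the latch is near (266,197). Next I'll look at it zoomed in.

```bash
python3 - <<'E'
import cv2, numpy as np
a=cv2.imread("pics/top0.png")[160:300,270:400]; b=cv2.imread("pics/scene0.png")[130:270,175:305]
f=lambda i:cv2.resize(i,None,fx=4,fy=4,interpolation=cv2.INTER_CUBIC)
a=f(a)[:, :400]; b=f(b)[:, :400]
cv2.imwrite("pics/z0.png",np.hstack([a,b]))
E
```

```text
(no output)
```

View pics/z0.png

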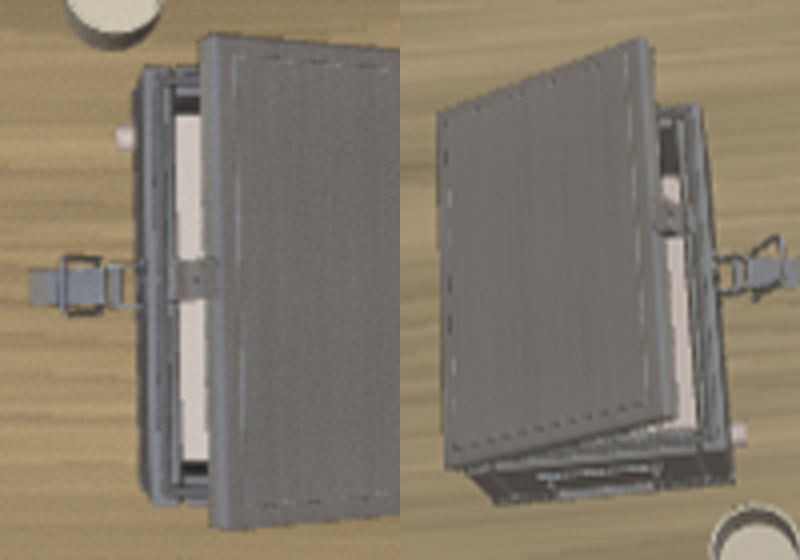

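```bash
cat > h.py <<'E'
import numpy as np
from station import optics
from scipy.spatial.transform import Rotation as Ro
def ray(c,u,v):
    K,R,t=c["intrinsics"],c["R"],c["t"]
    return -R.T@t, R.T@np.linalg.solve(K,[u,v,1])
def onz(c,u,v,z):
    o,d=ray(c,u,v); return o+d*(z-o[2])/d[2]
def proj(c,X):
    p=c["R"]@X+c["t"]; q=c["intrinsics"]@p; return q[:2]/q[2]
def tri(obs):
    A=0;b=0
    for c,u,v in obs:
        o,d=ray(c,u,v); d=d/np.linalg.norm(d); P=np.eye(3)-np.outer(d,d); A=A+P; b=b+P@o
    X=np.linalg.solve(A,b); return X,[proj(c,X)-[u,v] for c,u,v in obs]
E
python3 - <<'E'
from h import *
T=optics.get_calibration("top"); S=optics.get_calibration("scene")
zt=lambda x,y:(T,270+x/4,160+y/4)
zs=lambda x,y:(S,175+(x-400)/4,130+y/4)
A=onz(*zt(149,67),.15);B=onz(*zt(155,503),.15);print("rim top",A,B,np.linalg.norm(A-B))
A2=onz(*zs(698,105),.15);B2=onz(*zs(730,447),.15);print("rim scene",A2,B2,np.linalg.norm(A2-B2))
for n,p,q in [("lidA",zt(205,37),zs(668,418)),("lidB",zt(222,528),zs(648,40)),("bar A",zt(64,260),zs(780,290)),("bar B",zt(66,312),zs(778,238)),("tip",zt(32,288),zs(800,272)),("keeper",zt(178,281),zs(684,218))]:
    print(n,*tri([p,q]))
E
```

```text
rim top [ 0.7153308  -0.01889209  0.15      ] [ 0.40220449 -0.02025411  0.15      ] 0.3131292734707298
rim scene [ 0.40616111 -0.01572019  0.15      ] [ 0.71739313 -0.00943286  0.15      ] 0.31129551448348397
lidA [ 0.71681815 -0.04952077  0.26339401] [array([0.4955179 , 0.02371972]), array([0.4299049 , 0.00200681])]
lidB [ 0.39997826 -0.0516014   0.26740832] [array([-1.32801384, -0.14106061]), array([-1.04091544, -0.0655406 ])]
bar A [0.57656635 0.04313642 0.12480597] [array([0.0454567 , 0.00239111]), array([ 0.03846603, -0.00094122])]
bar B [0.53837025 0.04360478 0.15199296] [array([-0.4330577 , -0.02575634]), array([-0.36115994,  0.00614864])]
tip [0.55632651 0.06457292 0.10927963] [array([0.82225027, 0.03229195]), array([ 0.69215999, -0.03020382])]
keeper [ 0.55739977 -0.02869237  0.26548611] [array([-0.00524019, -0.00034566]), array([-4.31736065e-03, -6.91612893e-05])]
```

```bash
python3 -m jog '[[0,0,-0.05,0,-1],[0,0,-0.1,0,-1],[0,0,-0.15,0,-1],[0.04,-0.03,-0.18,-8,-1],[0.08,-0.06,-0.2,-16,-1],[0.12,-0.09,-0.2,-24,-1],[0.16,-0.12,-0.2,-32,-1],[0.2,-0.15,-0.2,-40,-1],[0.24,-0.18,-0.2,-48,-1],[0.28,-0.21,-0.2,-56,-1],[0.32,-0.24,-0.2,-65,-1],[0.36,-0.27,-0.2,-65,-1]]' 30
python3 - <<'E'
from h import *
from station import telemetry
s=telemetry.read_state();p=s['eef_pos'];R=Ro.from_rotvec(s['orientation']).as_matrix()
print(R.round(3)); print(R.T@(np.array([.559,.03,.39])-p))
E
```

```text
clock: 1.3
eef_pos: [0.4623, -0.1505, 0.3921]
orientation: [-2.205, -2.238, 0.0]
force: [0.5, 0.3, 0.1]
finger_gap: 0.002
finger_force: 0.0
[[-0.015  1.    -0.   ]
 [ 1.     0.015  0.   ]
 [ 0.    -0.    -1.   ]]
[0.17903022 0.09938795 0.00212249]
```

```bash
python3 -m jog '[[0.04,0.025,0,0,-1],[0.085,0.05,0,0,-1],[0.13,0.075,0,0,-1],[0.18,0.1,0,0,-1],[0.18,0.1,0,0,-1],[0.18,0.1,0,0,-1]]'
python3 - <<'E'
from h import *
import cv2,pickle
c=optics.get_calibration("wrist"); im=optics.read_camera("wrist")
pickle.dump(c,open("w1.pkl","wb")); print(c)
cv2.imwrite("pics/w1.png",im[:,:,::-1])
E
```

```text
clock: 1.9
eef_pos: [0.5603, 0.0301, 0.3913]
orientation: [-2.206, -2.234, 0.002]
force: [-0.3, 0.2, -0.4]
finger_gap: 0.001
finger_force: 0.0
{'intrinsics': array([[373.97451178,   0.        , 283.1813434 ],
       [  0.        , 373.97451178, 211.66498573],
       [  0.        ,   0.        ,   1.        ]]), 'R': array([[ 0.99991707,  0.01263606, -0.00248695],
       [ 0.01275355, -0.94474741,  0.32755103],
       [ 0.00178941, -0.32755558, -0.94483022]]), 't': array([-0.55986171, -0.08719518,  0.57735509])}
```

View pics/w1.png

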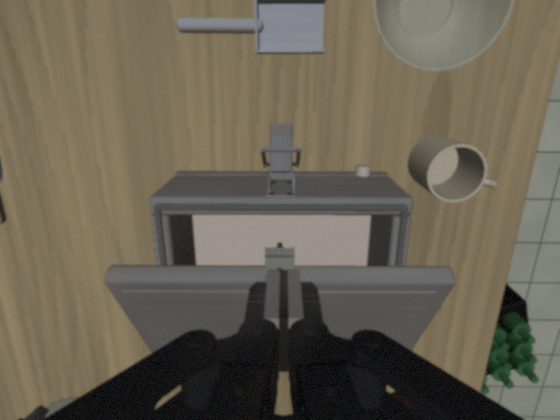

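The wrist view shows the front rim from (157,200) to (407,199), the loop bar near (281,150) leaning out over the handle, and the handle tip near (281,124).

```bash
python3 - <<'E'
from h import *
import pickle,cv2
T=optics.get_calibration("top"); W=pickle.load(open("w1.pkl","rb"))
print("rim",onz(W,157,200,.15),onz(W,407,199,.15))
print("lid edge corners",onz(W,110,269,.262),onz(W,451,269,.262))
print("bar",*tri([(W,281,150),(T,270+63/4,160+286/4)]))
print("tip",*tri([(W,281,124),(T,270+30/4,160+287/4)]))
im=cv2.imread("pics/w1.png")[100:300,200:360]
cv2.imwrite("pics/w1z.png",cv2.resize(im,None,fx=3,fy=3,interpolation=cv2.INTER_CUBIC))
E
```

```text
rim [ 0.41106728 -0.02011474  0.15      ] [ 0.70674993 -0.0149116   0.15      ]
lid edge corners [ 0.40018796 -0.05248209  0.262     ] [ 0.7168206  -0.04806488  0.262     ]
bar [0.55698164 0.04452374 0.16951699] [array([-0.39942965, -0.07363127]), array([ 0.02473335, -0.1532283 ])]
tip [0.55678011 0.0682367  0.13389436] [array([-0.08128448, -0.02110296]), array([ 0.00752218, -0.03220032])]
```

View pics/w1z.png

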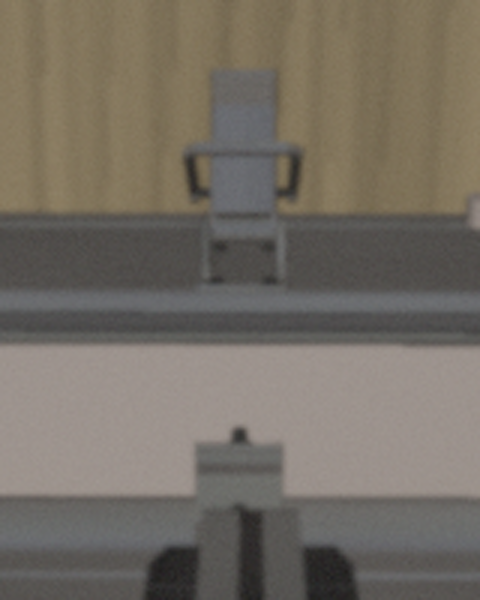

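The zoom shows the lever pointing straight out with the loop leaning about 29° outward, and a bar estimate of (0.557, 0.045, 0.170). I'll close the lid first.

```bash
python3 -m jog '[[-0.05,0,0.03,0,-1],[-0.1,0,0.06,0,-1],[-0.1,0,0.095,0,-1],[-0.1,0,0.11,0,-1],[-0.1,0,0.115,0,-1],[-0.1,0,0.12,0,-1]]'
python3 -m jog '[[0,0,0.008,0,-1],[0,0,0.016,0,-1],[0,0,0.024,0,-1],[0,0,0.032,0,-1],[0,0,0.038,0,-1],[0,0,0.044,0,-1]]'
```

```text
clock: 2.55
eef_pos: [0.5614, -0.0717, 0.2738]
orientation: [2.21, 2.23, 0.002]
force: [0.6, -0.6, 0.2]
finger_gap: 0.002
finger_force: 0.0
clock: 3.15
eef_pos: [0.5613, -0.0714, 0.2281]
orientation: [2.211, 2.232, 0.0]
force: [-1.1, 0.6, 1.9]
finger_gap: 0.002
finger_force: 0.8
```

```bash
python3 -m jog '[[0,0,0.006,0,-1],[0,0,0.012,0,-1],[0,0,0.018,0,-1],[0,0,0.024,0,-1],[0,0,0.029,0,-1],[0,0,0.034,0,-1],[0,0,0.038,0,-1],[0,0,0.041,0,-1]]'
python3 -m jog '[[0,0,0.0015,0,-1],[0,0,0.003,0,-1],[0,0,0.004,0,-1]]'
```

```text
clock: 3.95
eef_pos: [0.561, -0.0715, 0.1869]
orientation: [-2.211, -2.232, 0.0]
force: [-0.3, 0.5, 1.5]
finger_gap: -0.004
finger_force: 0.6
clock: 4.25
eef_pos: [0.5612, -0.0716, 0.1834]
orientation: [2.211, 2.232, 0.0]
force: [-0.2, -0.2, 0.7]
finger_gap: -0.002
finger_force: 0.6
```

```bash
python3 -m jog '[[0,0,0.001,0,-1],[0,0,0.0015,0,-1],[0,0,0.002,0,-1]]';python3 -m jog '[[0,0,0.0005,0,-1],[0,0,0.001,0,-1],[0,0,0.001,0,-1]]'
```

```text
clock: 4.55
eef_pos: [0.5612, -0.0715, 0.1815]
orientation: [2.211, 2.232, 0.0]
force: [0.6, 0.1, 0.5]
finger_gap: 0.001
finger_force: 0.6
clock: 4.85
eef_pos: [0.5611, -0.0715, 0.1803]
orientation: [-2.211, -2.232, 0.0]
force: [-0.5, 0.3, 1.4]
finger_gap: 0.001
finger_force: 0.4
```

```bash
for i in 1 2 3; do python3 -m jog '[[0,0,0.0005,0,-1],[0,0,0.0008,0,-1]]' | grep -E "eef_pos|^force"; done
```

```text
eef_pos: [0.5612, -0.0716, 0.1796]
force: [0.5, 0.2, 2.2]
eef_pos: [0.5611, -0.0716, 0.1787]
force: [-0.1, -0.0, 1.4]
eef_pos: [0.5611, -0.0715, 0.1779]
force: [-0.8, 0.8, 0.6]
```

```bash
for i in 1; do python3 -m jog '[[0,0,0.0005,0,-1],[0,0,0.001,0,-1]]' | grep -E "eef_pos|^force"; done;  python3 -m jog '[[0,0,0.0005,0,-1],[0,0,0.001,0,-1]]' | grep -E "eef_pos|^force";python3 - <<'E'
from h import *
import cv2,pickle
c=optics.get_calibration("wrist"); im=optics.read_camera("wrist")
pickle.dump(c,open("w2.pkl","wb"))
t=optics.read_camera("top")[160:300,270:370]
a=cv2.resize(t,None,fx=4,fy=4,interpolation=cv2.INTER_CUBIC)
cv2.imwrite("pics/w2.png",np.hstack([a[:420],cv2.resize(im[:210,160:360],(400,420))])[:,:,::-1])
E
```

```text
eef_pos: [0.5611, -0.0716, 0.1769]
force: [-0.4, -0.4, 1.7]
eef_pos: [0.5612, -0.0716, 0.1759]
force: [-0.5, 0.4, 1.1]
```

View pics/w2.png

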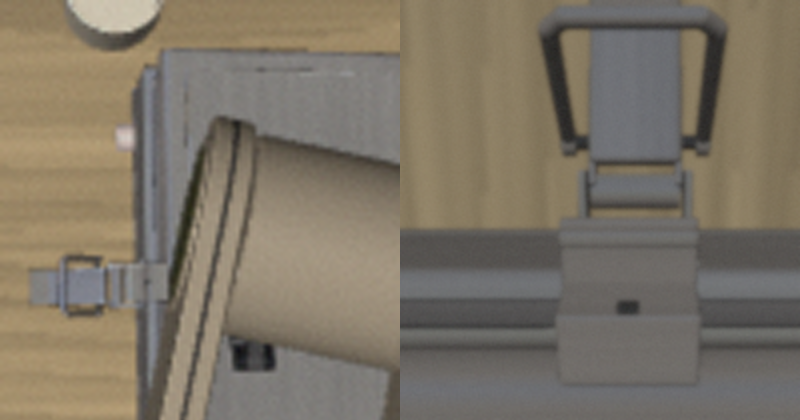

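The lid is nearly down, but a strip of rim still shows in the top view (about x 147–160 in the left panel). I'll keep pressing.

```bash
for i in 1; do python3 -m jog '[[0,0,0.001,0,-1],[0,0,0.002,0,-1]]' | grep -E "eef_pos|^force"; done;  python3 -m jog '[[0,0,0.001,0,-1],[0,0,0.002,0,-1]]' | grep -E "eef_pos|^force"; python3 -m jog '[[0,0,0.001,0,-1],[0,0,0.001,0,-1]]' | grep -E "eef_pos|^force"
python3 - <<'E'
from h import *
import pickle
W=pickle.load(open("w2.pkl","rb"));T=optics.get_calibration("top")
# lid front top edge: wrist strip row ~ (383/2) ; top col x=160
for z in (.175,.18,.185,.19,.195,.2): print(z,onz(T,270+160/4,160+100/4,z)[1], onz(W,160+(630-400)/2,384/2,z)[1], onz(T,270+145/4,160+282/4,z)[1])
E
```

```text
eef_pos: [0.5612, -0.0716, 0.174]
force: [-0.3, 0.5, 1.6]
eef_pos: [0.5611, -0.0715, 0.1719]
force: [0.3, 0.8, 0.5]
eef_pos: [0.561, -0.0716, 0.1707]
force: [-0.5, 0.3, -0.3]
0.175 -0.02481436167912244 -0.04054876374218853 -0.013009706747837378
0.18 -0.024450029267754976 -0.039103181879273426 -0.012698128011608169
0.185 -0.024085696856387513 -0.037657600016358324 -0.012386549275378946
0.19 -0.023721364445020064 -0.03621201815344323 -0.012074970539149736
0.195 -0.023357032033652587 -0.03476643629052813 -0.011763391802920513
0.2 -0.02299269962228514 -0.03332085442761303 -0.011451813066691317
```

```bash
python3 - <<'E'
from h import *
import cv2,pickle
from station import telemetry
print(telemetry.read_state()['force'],telemetry.read_state()['effort'])
c=optics.get_calibration("wrist"); im=optics.read_camera("wrist")
pickle.dump(c,open("w3.pkl","wb"))
t=optics.read_camera("scene")[130:250,175:305]
cv2.imwrite("pics/w3.png",np.hstack([cv2.resize(t,(400,369),interpolation=cv2.INTER_CUBIC),cv2.resize(im,(400,300))[:, :] if 0 else cv2.copyMakeBorder(cv2.resize(im,(400,300)),0,69,0,0,0)])[:,:,::-1])
E
```

```text
[-0.53479812  0.31207689 -0.34271361] [-1.56680150e-01 -5.19484627e+01 -4.93862736e+01 -9.73623991e-02
 -3.41611030e-02 -4.47671009e-04]
```

View pics/w3.png

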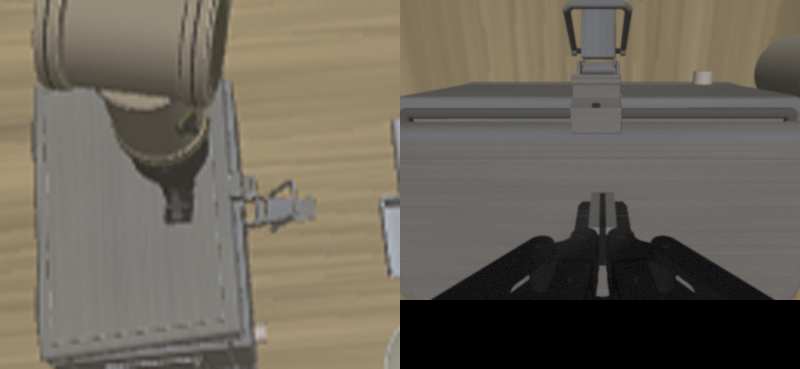

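```bash
python3 - <<'E'
from h import *
import pickle
W=pickle.load(open("w1.pkl","rb"));W3=pickle.load(open("w3.pkl","rb"));T=optics.get_calibration("top");S=optics.get_calibration("scene")
for z in (0,.02):
  a,b=onz(W,178,173,z),onz(W,390,173,z); print("base",z,a,b,np.linalg.norm(a-b))
# rim corners triangulated top/scene/wrist
zt=lambda x,y:(T,270+x/4,160+y/4); zs=lambda x,y:(S,175+(x-400)/4,130+y/4)
print(tri([zt(149,67),(W,407,199)]),tri([zt(155,503),(W,157,200)]))
print(tri([zt(149,67),zs(730,447)]),tri([zt(155,503),zs(698,105)]))
# current lid top edge: row 185 wrist w3
for z in (.17,.18,.19,.2): print(z,onz(W3,281,185,z)[1])
# tip location predicted in w3
print(proj(W3,np.array([.561,-.0716,.1707])), "seen ~", (600-400)*1.4,192*1.4)
E
```

```text
base 0 [ 0.39549446 -0.0228749   0.        ] [ 0.72716764 -0.01848975  0.        ] 0.33170216769256516
base 0.02 [ 0.40123597 -0.01810121  0.02      ] [ 0.72132577 -0.0138692   0.02      ] 0.3201177804138921
(array([ 0.71800726, -0.02200682,  0.12256834]), [array([0.4434179 , 0.56309125]), array([ 1.49384192, -0.93991835])]) (array([ 0.40246333, -0.02362288,  0.13217312]), [array([ 0.74193339, -0.80671182]), array([-2.05890458, -1.68264619])])
(array([ 0.7162105 , -0.01431201,  0.14687033]), [array([-1.64647721, -0.12221833]), array([-1.45035694, -0.01922367])]) (array([ 0.4013348 , -0.01848196,  0.14047849]), [array([-0.84052681, -0.07276637]), array([-0.6763502 , -0.01890106])])
0.17 -0.03679370568468178
0.18 -0.03410540681832086
0.19 -0.03141710795195994
0.2 -0.02872880908559902
[282.82936411 248.74249257] seen ~ 280.0 268.79999999999995
```

```bash
python3 -m jog '[[0,0,0.0015,0,-1],[0,0,0.003,0,-1],[0,0,0.003,0,-1]]' | grep -E "eef_pos|^force"; python3 -m jog '[[0,0,0.001,0,-1],[0,0,0.002,0,-1],[0,0,0.002,0,-1]]' | grep -E "eef_pos|^force";python3 -m jog '[[0,0,0.001,0,-1],[0,0,0.001,0,-1]]' | grep -E "eef_pos|^force"
python3 - <<'E'
from h import *
import pickle
W3=pickle.load(open("w3.pkl","rb"))
for d in (0,.01,.0187,.025): print(d,proj(W3,np.array([.561,-.0716,.1707+d])))
E
```

```text
eef_pos: [0.561, -0.0715, 0.1677]
force: [0.9, 0.7, 1.4]
eef_pos: [0.5611, -0.0715, 0.1658]
force: [-0.2, 0.8, 0.5]
eef_pos: [0.5611, -0.0715, 0.1649]
force: [0.4, -0.1, 0.4]
0 [282.82936411 248.74249257]
0.01 [282.79485389 257.0609586 ]
0.0187 [282.76190197 265.00380773]
0.025 [282.73611018 271.22075317]
```

```bash
for i in 1; do python3 -m jog '[[0,0,0.001,0,-1],[0,0,0.002,0,-1],[0,0,0.002,0,-1]]' | grep -E "eef_pos|^force"; done; python3 -m jog '[[0,0,0.001,0,-1],[0,0,0.001,0,-1]]' | grep -E "eef_pos|^force";python3 -m jog '[[0,0,0.001,0,-1],[0,0,0.001,0,-1]]' | grep -E "eef_pos|^force"
```

```text
eef_pos: [0.561, -0.0715, 0.1628]
force: [-0.5, 0.6, 0.7]
eef_pos: [0.5611, -0.0715, 0.1618]
force: [0.2, -0.3, 0.1]
eef_pos: [0.5611, -0.0716, 0.1608]
force: [0.2, -0.0, 0.8]
```

```bash
python3 - <<'E'
from h import *
import cv2,pickle
c=optics.get_calibration("wrist"); im=optics.read_camera("wrist")
pickle.dump(c,open("w4.pkl","wb"))
s=optics.read_camera("scene")[150:250,235:305]; t=optics.read_camera("top")[165:295,270:360]
f=lambda i:cv2.resize(i,(390,300),interpolation=cv2.INTER_CUBIC)
cv2.imwrite("pics/w4.png",np.vstack([cv2.resize(im[60:280],(780,300)),np.hstack([f(s),f(t)])])[:,:,::-1])
cv2.imwrite("pics/w4full.png",im[:,:,::-1])
E
```

```text
(no output)
```

View pics/w4.png

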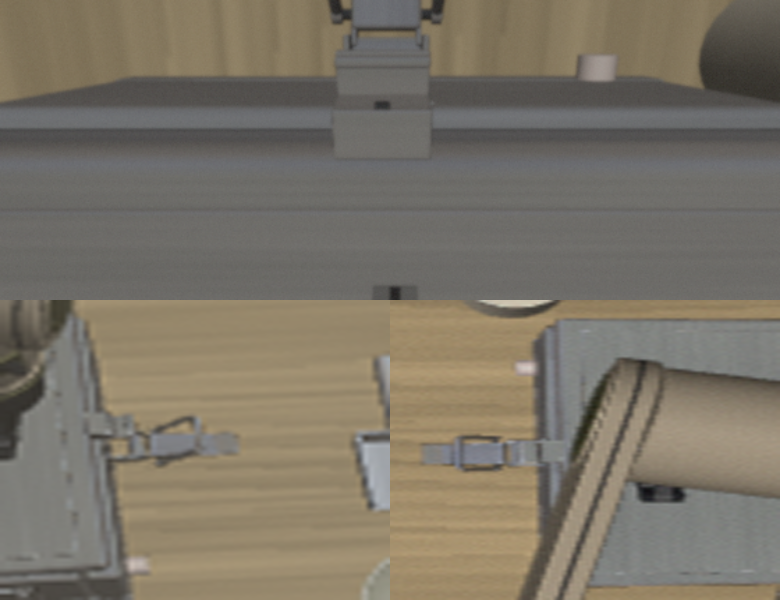

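The lid is still following the fingers down and is a little open; the fingertip sits about 20 mm behind the stated TCP. I'll continue by feel.

```bash
for i in 1; do python3 -m jog '[[0,0,0.001,0,-1],[0,0,0.002,0,-1],[0,0,0.002,0,-1]]' | grep -E "eef_pos|^force"; done; python3 -m jog '[[0,0,0.001,0,-1],[0,0,0.001,0,-1]]' | grep -E "eef_pos|^force";python3 -m jog '[[0,0,0.001,0,-1],[0,0,0.001,0,-1]]' | grep -E "eef_pos|^force"; python3 -m jog '[[0,0,0.001,0,-1],[0,0,0.001,0,-1]]' | grep -E "eef_pos|^force"
```

```text
eef_pos: [0.561, -0.0715, 0.1588]
force: [-0.5, 1.0, 0.8]
eef_pos: [0.5611, -0.0715, 0.1578]
force: [0.7, 0.2, 0.4]
eef_pos: [0.5611, -0.0716, 0.1569]
force: [-0.1, 1.0, 1.2]
eef_pos: [0.5611, -0.0715, 0.1558]
force: [-0.3, 0.8, 0.2]
```

```bash
python3 -m jog '[[0,0,0.001,0,-1],[0,0,0.001,0,-1]]' | grep -E "eef_pos|^force";python3 -m jog '[[0,0,0.001,0,-1],[0,0,0.001,0,-1]]' | grep -E "eef_pos|^force"; python3 -m jog '[[0,0,0.001,0,-1],[0,0,0.001,0,-1]]' | grep -E "eef_pos|^force"; python3 -m jog '[[0,0,0.001,0,-1],[0,0,0.001,0,-1]]' | grep -E "eef_pos|^force"
```

```text
eef_pos: [0.5611, -0.0715, 0.1548]
force: [0.0, -0.6, 0.3]
eef_pos: [0.561, -0.0716, 0.1538]
force: [-0.2, 0.7, 0.8]
eef_pos: [0.561, -0.0716, 0.1528]
force: [-0.7, 0.4, 0.8]
eef_pos: [0.5611, -0.0715, 0.1518]
force: [-0.1, 0.2, 0.5]
```

```bash
python3 - <<'E'
from h import *
import cv2,pickle
c=optics.get_calibration("wrist"); im=optics.read_camera("wrist")[:,:,::-1]
pickle.dump(c,open("w5.pkl","wb")); cv2.imwrite("pics/w5full.png",im)
o=cv2.imread("pics/w4full.png"); C=pickle.load(open("w4.pkl","rb"))
for n,i,k in(("w4",o,C),("w5",im,c)):
    g=cv2.cvtColor(i,cv2.COLOR_BGR2GRAY)[:,120:200].mean(1)
    print(n,{v:int(g[v]) for v in range(104,210,2)})
    for z in(.15,.174,.182,.19): print(z,proj(k,np.array([.5,-.0175,z])))
    print(proj(k,np.array([.5,-.0175,.0])))
E
```

```text
w4 {104: 124, 106: 124, 108: 124, 110: 124, 112: 124, 114: 121, 116: 97, 118: 91, 120: 80, 122: 78, 124: 79, 126: 80, 128: 80, 130: 79, 132: 81, 134: 81, 136: 82, 138: 92, 140: 103, 142: 107, 144: 110, 146: 111, 148: 111, 150: 110, 152: 109, 154: 86, 156: 78, 158: 82, 160: 81, 162: 79, 164: 82, 166: 87, 168: 91, 170: 95, 172: 98, 174: 102, 176: 105, 178: 107, 180: 109, 182: 109, 184: 108, 186: 108, 188: 109, 190: 108, 192: 107, 194: 106, 196: 108, 198: 109, 200: 108, 202: 106, 204: 107, 206: 108, 208: 108}
0.15 [164.38398916 142.2383586 ]
0.174 [148.36203361 150.34468787]
0.182 [142.01815652 153.55438074]
0.19 [135.04907993 157.08039411]
[215.07093242 116.59323367]
w5 {104: 122, 106: 122, 108: 122, 110: 122, 112: 122, 114: 122, 116: 106, 118: 86, 120: 83, 122: 77, 124: 77, 126: 79, 128: 78, 130: 79, 132: 78, 134: 79, 136: 79, 138: 80, 140: 87, 142: 99, 144: 105, 146: 107, 148: 109, 150: 110, 152: 108, 154: 108, 156: 102, 158: 81, 160: 82, 162: 87, 164: 91, 166: 96, 168: 100, 170: 103, 172: 107, 174: 108, 176: 108, 178: 108, 180: 108, 182: 108, 184: 106, 186: 106, 188: 108, 190: 109, 192: 109, 194: 107, 196: 106, 198: 108, 200: 108, 202: 107, 204: 104, 206: 97, 208: 105}
0.15 [158.85251501 145.03897697]
0.174 [141.19276326 153.97401124]
0.182 [134.13863097 157.54308257]
0.19 [126.34844086 161.48456581]
[213.28999556 117.49607824]
```

```bash
python3 -m jog '[[0,0,0.001,0,-1],[0,0,0.001,0,-1]]' | grep -E "eef_pos|^force";python3 -m jog '[[0,0,0.001,0,-1],[0,0,0.001,0,-1]]' | grep -E "eef_pos|^force"; python3 -m jog '[[0,0,0.001,0,-1],[0,0,0.001,0,-1]]' | grep -E "eef_pos|^force"; python3 -m jog '[[0,0,0.001,0,-1],[0,0,0.001,0,-1]]' | grep -E "eef_pos|^force|clock"
```

```text
eef_pos: [0.5611, -0.0715, 0.1509]
force: [0.0, -0.2, 0.8]
eef_pos: [0.561, -0.0715, 0.1498]
force: [-0.5, 0.7, 0.5]
eef_pos: [0.5611, -0.0715, 0.1488]
force: [0.2, 0.4, 1.0]
clock: 10.85
eef_pos: [0.561, -0.0715, 0.1478]
force: [-0.2, -0.1, 0.9]
```

```bash
python3 -m jog '[[0,0,0.001,0,-1],[0,0,0.002,0,-1]]' | grep -E "eef_pos|^force";python3 -m jog '[[0,0,0.001,0,-1],[0,0,0.002,0,-1]]' | grep -E "eef_pos|^force"; python3 - <<'E'
from h import *
import cv2,pickle
c=optics.get_calibration("wrist"); im=optics.read_camera("wrist")[:,:,::-1]
cv2.imwrite("pics/w6full.png",im); pickle.dump(c,open("w6.pkl","wb"))
g=cv2.cvtColor(im,cv2.COLOR_BGR2GRAY)[:,120:200].mean(1)
print({v:int(g[v]) for v in range(134,190,2)})
for z in(.15,.174,.182,.19): print(z,proj(c,np.array([.5,-.0165,z])))
g=cv2.cvtColor(im,cv2.COLOR_BGR2GRAY)
print("finger",{v:int(g[v,274]) for v in range(240,290,3)})
E
```

```text
eef_pos: [0.5612, -0.0715, 0.146]
force: [-0.3, 0.5, 1.1]
eef_pos: [0.5611, -0.0715, 0.1439]
force: [-0.3, 1.2, 0.4]
{134: 78, 136: 79, 138: 79, 140: 79, 142: 85, 144: 95, 146: 102, 148: 106, 150: 108, 152: 109, 154: 95, 156: 80, 158: 84, 160: 90, 162: 96, 164: 101, 166: 105, 168: 107, 170: 107, 172: 107, 174: 108, 176: 108, 178: 107, 180: 106, 182: 108, 184: 109, 186: 109, 188: 107}
0.15 [153.1315519  145.62049124]
0.174 [133.72114252 155.10230269]
0.182 [125.89819105 158.92374455]
0.19 [117.21229743 163.16672592]
finger {240: 110, 243: 108, 246: 102, 249: 111, 252: 109, 255: 107, 258: 108, 261: 107, 264: 108, 267: 110, 270: 84, 273: 86, 276: 87, 279: 79, 282: 85, 285: 83, 288: 83}
```

```bash
python3 -m jog '[[0,0,0.001,0,-1],[0,0,0.001,0,-1]]' | grep -E "eef_pos|^force";python3 -m jog '[[0,0,0.001,0,-1],[0,0,0.001,0,-1]]' | grep -E "eef_pos|^force"; python3 -m jog '[[0,0,0.001,0,-1],[0,0,0.001,0,-1]]' | grep -E "eef_pos|^force"; python3 -m jog '[[0,0,0.001,0,-1],[0,0,0.001,0,-1]]' | grep -E "eef_pos|^force|clock"
```

```text
eef_pos: [0.561, -0.0716, 0.1428]
force: [-0.5, 0.4, -0.0]
eef_pos: [0.5611, -0.0716, 0.1418]
force: [-0.2, 0.5, 0.6]
eef_pos: [0.5611, -0.0715, 0.1408]
force: [1.2, 0.8, 0.8]
clock: 12.1
eef_pos: [0.5611, -0.0716, 0.1398]
force: [-0.3, 1.1, 0.5]
```

```bash
python3 - <<'E'
from h import *
import cv2,pickle
from station import telemetry
S=optics.get_calibration("scene")
for z in (.1707,.19,.21): print(z,proj(S,np.array([.561,-.0716,z])))
s=telemetry.read_state(); print(s['eef_pos'],s['joint_positions'],s['force'],s['moment'],s['finger_gap'])
im=optics.read_camera("wrist")[:,:,::-1]; sc=optics.read_camera("scene")[:,:,::-1]; c=optics.get_calibration("wrist")
g=cv2.cvtColor(im,cv2.COLOR_BGR2GRAY)
print({v:int(g[v,120:200].mean()) for v in range(138,180,2)})
for z in(.15,.162,.174,.182): print(z,proj(c,np.array([.5,-.0165,z])))
cv2.imwrite("pics/w7.png",np.hstack([cv2.resize(sc[150:250,190:290],(400,400),interpolation=cv2.INTER_CUBIC),cv2.resize(im[60:340,140:420],(400,400),interpolation=cv2.INTER_CUBIC)]))
E
```

```text
0.1707 [235.52121162 196.64700936]
0.19 [234.92494379 194.73275175]
0.21 [234.2886299  192.68993033]
[ 0.56105024 -0.07155135  0.13979648] [-2.17488412e-01  6.83175243e-02  1.65105738e+00 -8.86939975e-06
  1.42248531e+00 -2.26949673e-01] [-0.26532636  1.08715732  0.52165389] [ 0.04088166 -0.02837727  0.03056719] 0.004433909970193583
{138: 79, 140: 79, 142: 80, 144: 88, 146: 99, 148: 104, 150: 106, 152: 101, 154: 79, 156: 83, 158: 89, 160: 96, 162: 102, 164: 106, 166: 107, 168: 107, 170: 108, 172: 108, 174: 108, 176: 107, 178: 106}
0.15 [150.38528703 146.8906748 ]
0.162 [140.93792368 151.50090797]
0.174 [130.04657708 156.81579271]
0.182 [121.81120419 160.83458482]
```

View pics/w7.png

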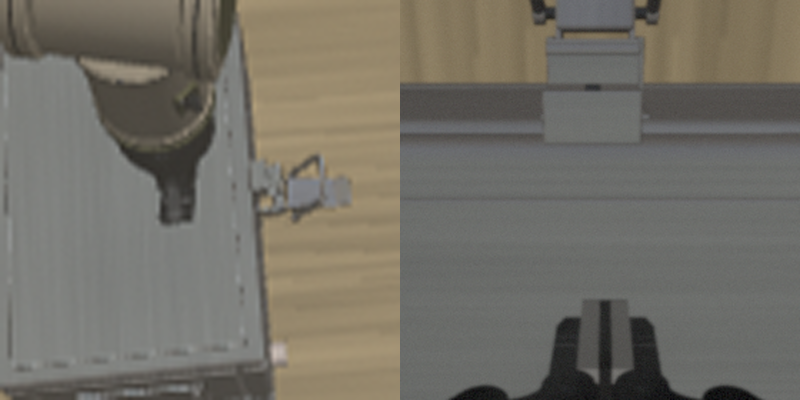

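The lid is nearly flush: its edge is at row 165, against about 161 expected when shut. I'll keep going by feel.

```bash
python3 -m jog '[[0,0,0.001,0,-1],[0,0,0.001,0,-1]]' | grep -E "eef_pos|^force";python3 -m jog '[[0,0,0.001,0,-1],[0,0,0.001,0,-1]]' | grep -E "eef_pos|^force"; python3 -m jog '[[0,0,0.001,0,-1],[0,0,0.001,0,-1]]' | grep -E "eef_pos|^force"; python3 -m jog '[[0,0,0.001,0,-1],[0,0,0.001,0,-1]]' | grep -E "eef_pos|^force|clock"
```

```text
eef_pos: [0.5615, -0.0716, 0.1394]
force: [0.3, 1.1, 2.5]
eef_pos: [0.562, -0.0716, 0.1392]
force: [-0.6, 1.3, 5.8]
eef_pos: [0.5625, -0.0716, 0.139]
force: [-1.0, 1.3, 9.2]
clock: 13.0
eef_pos: [0.563, -0.0716, 0.1388]
force: [-0.9, 2.2, 13.7]
```

The lid has reached its seal: about 14 N at the fingers, about 10 N at the front edge. It was touched at TCP z 0.139, so the real fingertip is about 40 mm behind the TCP. Now I'll lift off, open, and move over the loop.

```bash
python3 -m jog '[[0,0,-0.01,0,-1],[0,0,-0.035,0,-1],[0,0,-0.075,0,1],[0.04,-0.002,-0.075,0,1],[0.08,-0.003,-0.075,0,1],[0.112,-0.003,-0.075,0,1],[0.112,-0.003,-0.075,0,1],[0.112,-0.003,-0.055,0,1]]' 20
python3 - <<'E'
from h import *
import cv2,pickle
c=optics.get_calibration("wrist"); im=optics.read_camera("wrist")[:,:,::-1]; t=optics.read_camera("top")[:,:,::-1]
cv2.imwrite("pics/w8full.png",im); pickle.dump(c,open("w8.pkl","wb")); cv2.imwrite("pics/t8.png",t)
print("bar at",proj(c,np.array([.557,.0445,.1695])),"legs",proj(c,np.array([.537,.0445,.1695])))
g=cv2.cvtColor(im,cv2.COLOR_BGR2GRAY)
# finger tips: dark columns left/right
for u in (170,190,200,210,350,360,370,380,400): print(u,{v:int(g[v,u]) for v in range(200,420,12)})
E
```

```text
clock: 13.8
eef_pos: [0.5589, 0.041, 0.1939]
orientation: [2.206, 2.231, 0.005]
force: [0.1, -0.7, 0.7]
finger_gap: 0.99
finger_force: 0.0
bar at [279.58822731 225.87945239] legs [245.66742166 225.57248087]
170 {200: 123, 212: 126, 224: 83, 236: 78, 248: 77, 260: 79, 272: 75, 284: 75, 296: 9, 308: 6, 320: 0, 332: 8, 344: 1, 356: 101, 368: 99, 380: 107, 392: 104, 404: 75, 416: 22}
190 {200: 125, 212: 125, 224: 82, 236: 76, 248: 76, 260: 75, 272: 75, 284: 80, 296: 105, 308: 71, 320: 92, 332: 107, 344: 97, 356: 104, 368: 98, 380: 105, 392: 103, 404: 104, 416: 104}
200 {200: 116, 212: 117, 224: 86, 236: 79, 248: 77, 260: 77, 272: 79, 284: 79, 296: 105, 308: 61, 320: 93, 332: 108, 344: 97, 356: 111, 368: 100, 380: 104, 392: 105, 404: 104, 416: 104}
210 {200: 114, 212: 114, 224: 81, 236: 78, 248: 79, 260: 78, 272: 78, 284: 75, 296: 107, 308: 65, 320: 96, 332: 107, 344: 97, 356: 108, 368: 103, 380: 103, 392: 103, 404: 107, 416: 106}
350 {200: 115, 212: 114, 224: 84, 236: 82, 248: 79, 260: 81, 272: 76, 284: 79, 296: 109, 308: 65, 320: 94, 332: 106, 344: 97, 356: 107, 368: 105, 380: 108, 392: 104, 404: 105, 416: 100}
360 {200: 115, 212: 117, 224: 83, 236: 82, 248: 81, 260: 79, 272: 80, 284: 81, 296: 108, 308: 71, 320: 93, 332: 106, 344: 97, 356: 109, 368: 109, 380: 106, 392: 105, 404: 105, 416: 106}
370 {200: 111, 212: 110, 224: 84, 236: 78, 248: 81, 260: 81, 272: 78, 284: 79, 296: 110, 308: 66, 320: 96, 332: 105, 344: 100, 356: 106, 368: 106, 380: 106, 392: 105, 404: 104, 416: 104}
380 {200: 120, 212: 120, 224: 81, 236: 78, 248: 82, 260: 78, 272: 83, 284: 79, 296: 110, 308: 64, 320: 94, 332: 108, 344: 98, 356: 106, 368: 106, 380: 107, 392: 108, 404: 103, 416: 104}
400 {200: 122, 212: 123, 224: 147, 236: 88, 248: 77, 260: 76, 272: 78, 284: 73, 296: 10, 308: 9, 320: 11, 332: 1, 344: 2, 356: 16, 368: 107, 380: 107, 392: 105, 404: 22, 416: 30}
```

```bash
python3 - <<'E'
from h import *
import cv2
g=cv2.cvtColor(cv2.imread("pics/w8full.png"),cv2.COLOR_BGR2GRAY)
sub=g[190:280:3,232:328:3]
print("      "+" ".join(f"{u:3d}" for u in range(232,328,3)))
for i,r in enumerate(sub): print(190+3*i," ".join(f"{x:3d}" for x in r))
E
```

```text
232 235 238 241 244 247 250 253 256 259 262 265 268 271 274 277 280 283 286 289 292 295 298 301 304 307 310 313 316 319 322 325
190 116 114 111 115 116 118 119 118 116 114 103 107 107 109 108 109 109 107 106 102 105 105 103 121 122 123 115 112 112 118 119 122
193 119 112 108 114 119 117 119 120 115 116 105 106 108 108 108 109 108 107 106 105 105 105 103 118 121 121 117 113 113 118 116 121
196 118 114 110 121 119 117 120 121 116 115 102 107 109 110 107 108 108 108 109 104 104 101 104 122 120 122 116 110 117 117 119 121
199 118 115 110 117 119 116 118 122 116 114 102 106 110 109 107 110 109 106 105 107 103 103 102 120 124 121 116 112 113 119 125 122
202 117 114 112 121 117 118 120 117 116 115 104 107 111 108 108 111 108 108 106 105 107 105 104 120 120 122 116 113 115 121 127 121
205 115 112 109 118 119 117 120 117 114 111 103 107 109 109 105 110 106 108 104 105 106 103 105 121 120 122 114 108 113 119 125 122
208 118 114 109 121 121 118 122 117 115 115 102 106 110 110 107 109 107 104 106 106 105 100 105 121 118 120 114 112 113 123 126 123
211 118 112 109 123 119 119 117 117 115 112  99 
[... 2287 characters left out ...]
  72 100  79  83  83  75  79  80  77  79
265  78  77  82  82  81  80  76  83  80  94  69  76  78  76  81  75  73  78  76  83  79  77  72 101  82  79  81  81  79  80  80  80
268  76  78  76  80  81  76  79  80  80  97  66  72  77  78  80  76  80  80  80  81  80  78  77 100  85  82  79  80  82  79  79  81
271  76  79  80  80  78  75  75  77  76  95  74  79  79  79  79  79  78  79  82  77  83  80  77 101  79  77  81  79  82  82  79  78
274  78  80  80  74  75  75  77  78  71  97  99  98  96  97  96  97  99  98  97 100  99  96  96 100  82  78  83  78  80  82  79  80
277  80  79  77  79  74  83  79  77  74  92  94  93  89  88  91  90  94  91  90  90  94  92  90  99  75  78  78  82  78  80  77  79
```

```bash
python3 - <<'E'
from h import *
import pickle
W1,W8=[pickle.load(open(f"w{i}.pkl","rb")) for i in (1,8)];T=optics.get_calibration("top")
print(tri([(W1,281,150.5),(W8,279.5,221.5)]));print(tri([(W1,281,150.5),(W8,279.5,221.5),(T,285.75,231.5)]))
for X in ([.557,.0186,.1225],[.557,.0025,.126],[.557,.0025+.0625,.135]): print(proj(W8,np.array(X)),proj(W1,np.array(X)))
for z in (.16,.165,.17,.175): print(z,onz(W8,279.5,221.5,z),onz(W1,281,150.5,z))
E
```

```text
(array([0.5571089 , 0.04103884, 0.1529914 ]), [array([-0.18596637,  0.00210242]), array([ 0.32929174, -0.00513837])])
(array([0.55699829, 0.04382653, 0.1619361 ]), [array([-0.3287288 , -1.12327353]), array([0.13110992, 0.89255035]), array([ 0.24126187, -0.10363928])])
[279.57634016 235.48975758] [280.74218685 164.52982526]
[279.37246321 257.518753  ] [280.57960856 178.07391392]
[280.08029834 177.8385552 ] [281.07224168 126.96241447]
0.16 [0.55691059 0.0436769  0.16      ] [0.55736091 0.04225918 0.16      ]
0.165 [0.5569182  0.04556285 0.165     ] [0.55739161 0.04312613 0.165     ]
0.17 [0.55692581 0.0474488  0.17      ] [0.5574223  0.04399309 0.17      ]
0.175 [0.55693342 0.04933475 0.175     ] [0.55745299 0.04486005 0.175     ]
```

```bash
python3 -m jog '[[0,-0.002,0.03,0,1],[-0.001,-0.002,0.055,0,1],[-0.001,-0.002,0.075,0,1],[-0.001,-0.002,0.085,0,1],[-0.001,-0.002,0.093,0,1],[-0.001,-0.002,0.094,0,1]]' 20
python3 - <<'E'
from h import *
import cv2
im=optics.read_camera("wrist")[:,:,::-1]; cv2.imwrite("pics/w9full.png",im)
g=cv2.cvtColor(im,cv2.COLOR_BGR2GRAY)
print("     "+" ".join(f"{u:3d}" for u in range(100,460,10)))
for v in range(170,420,10): print(v," ".join(f"{x:3d}" for x in g[v,100:460:10]))
E
```

```text
clock: 14.5
eef_pos: [0.5549, 0.039, 0.0966]
orientation: [-2.211, -2.231, 0.001]
force: [-0.4, -0.5, -0.3]
finger_gap: 1.003
finger_force: 0.0
     100 110 120 130 140 150 160 170 180 190 200 210 220 230 240 250 260 270 280 290 300 310 320 330 340 350 360 370 380 390 400 410 420 430 440 450
170 117 119 114 119 119 106 121 113 117 113 114 117 116 109 109 115 114 106 114 115 109 107 119 113 114 116 111 112 105 112 113 106 116 119 120 116
180 111 120 116 119 119 110 123 116 118 111 118 117 114 107 115 119 113 107 116 112 107 107 117 111 115 114 109 108 108 112 114 107 116 120 125 116
190 112 119 119 117 122 112 123 116 118 112 122 114 118 107 118 117 111 108 113 115 106 108 119 111 116 115 106 107 107 114 112 109 115 121 122 117
200 113 118 117 118 121 113 124 114 120 111 120 118 115 109 117 114 113 109 114 111 107 112 119 107 113 118 105 107 111 111 111 109 118 120 121 117
210 114 115 117 119 118 109 122 118 115 112 118 117 113 107 113 116  97  85  92  91  85  92 118 108 112 121 108 108 110 115 113 107 114 121 120 117
220 116 113 119 119 118 113 119 120 117 113 118 115 117 108 113 115
[... 2192 characters left out ...]
  74  77  76  77  76  77  71  68  74  77  71  74  75  99  76  77  74  78  72  76  76  76   5   5  20  21  14
380  10  12   2  12   9   8  75  75  75  74  72  76  75  75  77  73  71  72  74  39  75  75  90  76  76  74  76  76  72  78  77  32  15  25  15  17
390  17  20  18  26  20   4  67  74  74  74  76  74  80  72  76  73  82  82  85  81  84  85  79  78  78  76  81  76  79  76  76  21  18  21  11  23
400  10  16   7  17  21  21  25  86  91  90  86  90  90  88  82  95  87  87  86  88  87  85  82  82  87  90  90  88  85  85  68  21  15  27  14  21
410  22  16  13   9  28  18  12  22 104 101 103 101  43  32  35  34  74 100 102  99  98  49  22  18  20 104 107 106 104 105  14  22  17  11  17   1
```

```bash
python3 - <<'E'
from h import *
from station import telemetry
s=telemetry.read_state(); p=s['eef_pos']; R=Ro.from_rotvec(s['orientation']).as_matrix()
c=optics.get_calibration("wrist")
print("cam",-c["R"].T@c["t"],"in tool",R.T@(-c["R"].T@c["t"]-p),p)
for d in (0,.013,.03,.04,.05,.06,.07): print(d,[proj(c,p+R@np.array([a,b,-d])).round(0).tolist() for a in (-.011,.011) for b in (-.0425,.0425)])
print("bar ends",onz(c,233,312,.167),onz(c,331,312,.167), np.linalg.norm(onz(c,233,312,.167)-onz(c,331,312,.167)))
print("lip?");
E
```

```text
cam [0.55476692 0.12287476 0.27865848] in tool [ 0.08369448  0.00027702 -0.18137878] [0.55527621 0.03917825 0.09728114]
0 [[204.0, 267.0], [361.0, 267.0], [201.0, 229.0], [364.0, 229.0]]
0.013 [[199.0, 279.0], [366.0, 279.0], [196.0, 239.0], [370.0, 239.0]]
0.03 [[191.0, 297.0], [374.0, 297.0], [187.0, 254.0], [378.0, 254.0]]
0.04 [[186.0, 310.0], [379.0, 310.0], [182.0, 265.0], [384.0, 265.0]]
0.05 [[180.0, 324.0], [385.0, 324.0], [175.0, 276.0], [390.0, 276.0]]
0.06 [[174.0, 339.0], [392.0, 339.0], [168.0, 290.0], [397.0, 290.0]]
0.07 [[166.0, 357.0], [399.0, 357.0], [159.0, 305.0], [406.0, 305.0]]
bar ends [0.53792837 0.04698334 0.167     ] [0.57207432 0.04730463 0.167     ] 0.03414746229264912
lip?
```

Fingertip model confirmed: open tips at z≈0.152, straddling the loop legs; the bar is near (0.557, 0.044, 0.163). Now I'll centre and pinch.

```bash
python3 -m jog '[[0,0.002,0.002,0,0.5],[0,0.002,0.002,0,0.3],[0,0.002,0.002,0,0.15],[0,0.002,0.002,0,0],[0,0.002,0.002,0,-1],[0,0.002,0.002,0,-1],[0,0.002,0.002,0,-1],[0,0.002,0.002,0,-1]]' 20
```

```text
clock: 15.35
eef_pos: [0.5569, 0.0393, 0.0949]
orientation: [-2.211, -2.232, 0.001]
force: [-4.6, -1.3, 1.4]
finger_gap: 0.515
finger_force: 21.0
```

```bash
cat > k.py <<'E'
import numpy as np
from scipy.optimize import brentq
P=np.array([.0025,.126]);L=.052
pin=lambda t:P+.016*np.array([np.sin(t-.22),-np.cos(t-.22)])
def cfg(b,off=.0094):
    f=lambda t:np.linalg.norm(np.array(b)-pin(t))-L
    ts=np.linspace(.1,2.3,221); v=[f(t) for t in ts]
    return [(round(ts[i],2),(np.array(b)+(pin(ts[i])-b)/L*off).round(4).tolist()) for i in range(220) if v[i]*v[i+1]<=0]
E
python3 - <<'E'
from k import *
for b in [(.044,.163),(.036,.170),(.028,.174),(.020,.177),(.012,.178),(.006,.178),(.001,.177),(.001,.173),(.001,.170),(.001,.167),(.001,.163)]: print(b,cfg(b))
E
```

```text
(0.044, 0.163) [(np.float64(1.31), [0.0391, 0.155])]
(0.036, 0.17) [(np.float64(1.49), [0.0327, 0.1612])]
(0.028, 0.174) [(np.float64(1.59), [0.0262, 0.1647])]
(0.02, 0.177) [(np.float64(1.72), [0.0197, 0.1676])]
(0.012, 0.178) [(np.float64(1.81), [0.0132, 0.1687])]
(0.006, 0.178) [(np.float64(1.88), [0.0082, 0.1689])]
(0.001, 0.177) [(np.float64(1.91), [0.0041, 0.1681])]
(0.001, 0.173) [(np.float64(1.66), [0.0041, 0.1641])]
(0.001, 0.17) [(np.float64(1.45), [0.004, 0.1611])]
(0.001, 0.167) [(np.float64(1.2), [0.0037, 0.158])]
(0.001, 0.163) [(np.float64(0.69), [0.0026, 0.1537])]
```

```bash
python3 -m jog '[[-0.003,-0.001,-0.003,0,-1],[-0.0064,-0.001,-0.0062,0,-1],[-0.0095,-0.001,-0.0081,0,-1],[-0.0129,-0.001,-0.0097,0,-1],[-0.016,-0.001,-0.0113,0,-1],[-0.0194,-0.001,-0.0126,0,-1],[-0.0194,-0.001,-0.0126,0,-1]]'
python3 - <<'E'
from h import *
import cv2,pickle
from station import telemetry
s=telemetry.read_state();print(s['eef_pos'],s['moment'])
c=optics.get_calibration("wrist");im=optics.read_camera("wrist")[:,:,::-1]; cv2.imwrite("pics/w10full.png",im);pickle.dump(c,open("w10.pkl","wb"))
t=optics.read_camera("top")[:,:,::-1];cv2.imwrite("pics/t10.png",t)
g=cv2.cvtColor(im,cv2.COLOR_BGR2GRAY)
print("pred bar",[proj(c,np.array([.557+x,.020,.177])).round() for x in(-.0225,.0225)])
print("     "+" ".join(f"{u:3d}" for u in range(190,380,6)))
for v in range(220,420,6): print(v," ".join(f"{x:3d}" for x in g[v,190:380:6]))
E
```

```text
clock: 16.05
eef_pos: [0.5567, 0.0196, 0.1081]
orientation: [2.211, 2.231, 0.001]
force: [3.6, 1.1, -1.6]
finger_gap: 0.517
finger_force: 21.1
[0.55671133 0.01957352 0.10809769] [ 0.42825931 -0.45990473 -0.00872733]
pred bar [array([221., 328.]), array([347., 329.])]
     190 196 202 208 214 220 226 232 238 244 250 256 262 268 274 280 286 292 298 304 310 316 322 328 334 340 346 352 358 364 370 376
220 121 122 127 125 124 122 115 119 117 123 116  99 108 114 110 114 107 107 106 106  98 122 117 114 123 126 123 116 113 113 119 116
226 118 121 126 123 125 121 112 118 120 121 119 101 108 110 112 111 108 109 108 106  99 123 115 111 125 126 120 116 113 111 118 115
232 119 121 128 122 120 122 113 117 120 122 117  99 105 112 109 111 107 107 104 106  98 121 115 113 126 123 121 113 112 108 116 114
238  86  83  84  81  83  82  82  84  84  83  83 100 106 113 110 111 106 106 107 108  97  83  84  86  80  84  83  79  82  84  84  82
244  82  80  83  83  84  87  84  83  86  82  85  92 106 111 112 113 109 108 105 107  96  85  84  85  82  84  83  82  84  86  83  85
250  98  93  99  95  97  94  97  95  94
[... 3088 characters left out ...]
  80  77  78  76  78  20  12  20  23  23
394  22  28  26  20  12  79  83  78  80  80 102 103 107 103 104 108 109 109 111 109 108 106  79  84  86  81  83   2  16  22  22  31
400  25  15  22  24  21  81  84  87  87  82  94 105 103 109 110 109 110 112 111 109 114 109  90  88  88  88  82  21  21  23  13  19
406  24  15  26  15  22  65  92  92  93  94  92 107 108 110 111 113 114 114 112 112 110 105  90  92  94  92  74  17  16  17  21  19
412  22  18  17  26  11  20  27  23  32  30  23  28  34  73 100 107 108  99  71  37  16  28  16  24  18   4  19  14  22  19  18  20
418  28  17  18  13  18  25  30  31  29  38  23  30  13  14  27  19  17  20  11  18  19  26  26  23  22  26  16  23  18  19  16  18
```

```bash
python3 - <<'E'
from h import *
from k import *
import pickle
c=pickle.load(open("w10.pkl","rb"))
for z in (.11,.115,.12,.125,.13): print("pin ray",z,onz(c,281,258,z)[1].round(4))
for t in (1.2,1.4,1.6,1.8,2.0,2.2): print(t,pin(t).round(4), proj(c,np.array([.557,*pin(t)])).round(0))
for z in (.165,.168,.17,.172,.174,.176,.178): 
    y=onz(c,281,312,z)[1]; print("bar",z,y.round(4),cfg((y,z)))
E
```

```text
pin ray 0.11 0.015
pin ray 0.115 0.0174
pin ray 0.12 0.0199
pin ray 0.125 0.0224
pin ray 0.13 0.0248
1.2 [0.0158 0.1171] [283. 263.]
1.4 [0.0173 0.1199] [283. 263.]
1.6 [0.0182 0.123 ] [283. 264.]
1.8 [0.0185 0.1261] [283. 266.]
2.0 [0.0182 0.1293] [283. 270.]
2.2 [0.0172 0.1324] [283. 275.]
bar 0.165 0.0188 [(np.float64(0.88), [0.0177, 0.1557])]
bar 0.168 0.0209 [(np.float64(1.14), [0.0199, 0.1587])]
bar 0.17 0.0222 [(np.float64(1.28), [0.0212, 0.1606])]
bar 0.172 0.0236 [(np.float64(1.43), [0.0225, 0.1627])]
bar 0.174 0.0249 [(np.float64(1.56), [0.0237, 0.1647])]
bar 0.176 0.0263 [(np.float64(1.7), [0.0249, 0.1667])]
bar 0.178 0.0277 [(np.float64(1.84), [0.026, 0.1687])]
```

```bash
python3 - <<'E'
from h import *
import pickle,cv2
c=pickle.load(open("w10.pkl","rb"))
g=cv2.cvtColor(cv2.imread("pics/w10full.png"),cv2.COLOR_BGR2GRAY)[:,262:304].mean(1)
print({v:int(g[v]) for v in range(318,416,2)})
for r in (338,356,386): print(r,[(z,onz(c,281,r,z)[1].round(4)) for z in (.16,.165,.17,.175,.18)])
E
```

```text
{318: 79, 320: 79, 322: 78, 324: 73, 326: 69, 328: 84, 330: 97, 332: 101, 334: 85, 336: 83, 338: 97, 340: 106, 342: 105, 344: 99, 346: 105, 348: 107, 350: 107, 352: 107, 354: 102, 356: 86, 358: 84, 360: 84, 362: 83, 364: 84, 366: 84, 368: 83, 370: 84, 372: 82, 374: 76, 376: 73, 378: 72, 380: 72, 382: 75, 384: 86, 386: 104, 388: 107, 390: 107, 392: 106, 394: 107, 396: 109, 398: 109, 400: 108, 402: 109, 404: 110, 406: 111, 408: 110, 410: 107, 412: 85, 414: 47}
338 [(0.16, np.float64(0.0028)), (0.165, np.float64(0.0067)), (0.17, np.float64(0.0106)), (0.175, np.float64(0.0145)), (0.18, np.float64(0.0184))]
356 [(0.16, np.float64(-0.0063)), (0.165, np.float64(-0.0021)), (0.17, np.float64(0.0022)), (0.175, np.float64(0.0064)), (0.18, np.float64(0.0106))]
386 [(0.16, np.float64(-0.0223)), (0.165, np.float64(-0.0175)), (0.17, np.float64(-0.0126)), (0.175, np.float64(-0.0078)), (0.18, np.float64(-0.0029))]
```

```bash
python3 -m jog '[[-0.001,0.0005,-0.004,0,-1],[-0.005,0.0005,-0.0065,0,-1],[-0.01,0.0005,-0.0065,0,-1],[-0.0135,0.0005,-0.0062,0,-1],[-0.017,0.0005,-0.0056,0,-1],[-0.017,0.0005,-0.0056,0,-1]]'
python3 - <<'E'
from h import *
from k import *
import cv2,pickle
c=optics.get_calibration("wrist");im=optics.read_camera("wrist")[:,:,::-1]; cv2.imwrite("pics/w11full.png",im);pickle.dump(c,open("w11.pkl","wb"))
g=cv2.cvtColor(im,cv2.COLOR_BGR2GRAY)
for k,cols in (("mid",slice(262,304)),("L",slice(236,250)),("R",slice(316,330))): print(k,[int(x) for x in g[280:412:2,cols].mean(1)])
print("pred bar",proj(c,np.array([.557,.001,.176])),"slot lip/plate",proj(c,np.array([.557,.005,.1675])),proj(c,np.array([.557,-.003,.164])),proj(c,np.array([.557,-.003,.180])))
E
```

```text
clock: 16.75
eef_pos: [0.5569, 0.0022, 0.1131]
orientation: [2.211, 2.231, -0.001]
force: [1.5, 0.9, -1.7]
finger_gap: 0.513
finger_force: 20.5
mid [82, 77, 90, 106, 98, 87, 97, 109, 109, 100, 100, 87, 100, 104, 105, 106, 105, 93, 86, 87, 88, 87, 87, 86, 79, 77, 77, 79, 88, 108, 111, 111, 110, 110, 111, 112, 112, 111, 113, 112, 113, 113, 112, 107, 104, 108, 109, 110, 110, 111, 108, 109, 111, 110, 109, 110, 112, 110, 105, 91, 100, 111, 112, 112, 112, 109]
L [77, 76, 76, 77, 78, 78, 78, 78, 78, 78, 78, 86, 100, 104, 104, 106, 103, 95, 103, 108, 109, 110, 109, 107, 106, 88, 67, 75, 83, 74, 72, 79, 81, 82, 84, 86, 85, 88, 90, 93, 95, 99, 102, 105, 108, 108, 109, 109, 110, 110, 108, 109, 110, 110, 108, 109, 110, 108, 103, 89, 98, 108, 108, 107, 76, 37]
R [84, 84, 83, 83, 82, 82, 82, 83, 83, 81, 78, 85, 100, 105, 105, 106, 104, 96, 103, 109, 110, 110, 109, 107, 104, 87, 67, 74, 83, 77, 75, 82, 84, 85, 88, 89, 90, 91, 92, 95, 97, 99, 102, 104, 107, 109, 110, 111, 112, 113, 110, 110, 112, 112, 110, 111, 113, 111, 105, 91, 102, 113, 114, 112, 77, 23]
pred bar [282.8438472  322.65066254] slot lip/plate [282.96254835 300.80214915] [282.80149867 313.05144417] [282.73469033 338.50409765]
```

```bash
for s in 1 2; do :; done; python3 -m jog '[[-0.001,0,0,0,-1],[-0.0015,0,0,0,-1],[-0.0015,0,0,0,-1]]'|grep -E "^force|eef"; python3 -m jog '[[-0.001,0,0,0,-1],[-0.0015,0,0,0,-1],[-0.0015,0,0,0,-1]]'|grep -E "^force|eef"; python3 -m jog '[[-0.001,0,0,0,-1],[-0.0015,0,0,0,-1],[-0.0015,0,0,0,-1]]'|grep -E "^force|eef"
```

```text
eef_pos: [0.5569, 0.0016, 0.1131]
force: [2.8, 1.8, -1.6]
eef_pos: [0.5569, -0.0001, 0.1131]
force: [3.3, 2.4, -2.8]
eef_pos: [0.5569, -0.0016, 0.1132]
force: [2.2, 2.0, -2.0]
```

```bash
python3 -m jog '[[-0.001,0,0,0,-1],[-0.0015,0,0,0,-1],[-0.0015,0,0,0,-1]]'|grep -E "^force|eef"; python3 - <<'E'
from h import *
import cv2,pickle
c=optics.get_calibration("wrist");im=optics.read_camera("wrist")[:,:,::-1]; cv2.imwrite("pics/w12full.png",im);pickle.dump(c,open("w12.pkl","wb"))
g=cv2.cvtColor(im,cv2.COLOR_BGR2GRAY)
for k,cols in (("mid",slice(262,304)),("L",slice(236,250)),("R",slice(316,330))): print(k,[int(x) for x in g[270:350:2,cols].mean(1)])
print("lip/plate",[proj(c,np.array([.557,y,z])).round(1).tolist() for y,z in ((.008,.1675),(.005,.1675),(-.003,.164),(-.003,.180))])
for r in (302,306,310): print(r,[(z,onz(c,281,r,z)[1].round(4)) for z in (.165,.168,.17,.173,.176)])
E
```

```text
eef_pos: [0.5569, -0.0031, 0.1132]
force: [0.7, 1.6, -2.3]
mid [83, 94, 108, 95, 88, 102, 111, 110, 103, 108, 111, 111, 112, 112, 110, 89, 92, 104, 106, 106, 107, 103, 84, 78, 78, 78, 81, 97, 111, 111, 111, 111, 112, 113, 113, 112, 113, 113, 114, 114]
L [79, 78, 78, 79, 79, 79, 78, 78, 78, 79, 79, 80, 80, 80, 87, 87, 93, 104, 105, 105, 106, 102, 95, 106, 107, 88, 69, 78, 84, 71, 79, 82, 84, 87, 87, 88, 90, 91, 93, 96]
R [84, 81, 82, 81, 81, 84, 85, 85, 84, 83, 85, 83, 84, 86, 88, 86, 92, 104, 105, 106, 106, 103, 93, 104, 104, 88, 68, 80, 87, 76, 82, 86, 87, 89, 90, 90, 92, 93, 95, 98]
lip/plate [[283.0, 281.7], [283.0, 288.6], [282.8, 301.4], [282.7, 325.9]]
302 [(0.165, np.float64(-0.0026)), (0.168, np.float64(-0.0007)), (0.17, np.float64(0.0006)), (0.173, np.float64(0.0025)), (0.176, np.float64(0.0044))]
306 [(0.165, np.float64(-0.0045)), (0.168, np.float64(-0.0025)), (0.17, np.float64(-0.0012)), (0.173, np.float64(0.0008)), (0.176, np.float64(0.0027))]
310 [(0.165, np.float64(-0.0064)), (0.168, np.float64(-0.0043)), (0.17, np.float64(-0.003)), (0.173, np.float64(-0.001)), (0.176, np.float64(0.001))]
```

```bash
python3 -m jog '[[0,0,0.0015,0,-1],[0,0,0.003,0,-1],[0,0,0.0045,0,-1],[0,0,0.0045,0,-1]]'|grep -E "^force|eef"; for k in 1; do python3 -m jog '[[0,0,0.001,0,-1],[0,0,0.001,0,-1]]'|grep -E "^force|eef"; done; python3 -m jog '[[0,0,0.001,0,-1],[0,0,0.001,0,-1]]'|grep -E "^force|eef"; python3 -m jog '[[0,0,0.001,0,-1],[0,0,0.001,0,-1]]'|grep -E "^force|eef"
```

```text
eef_pos: [0.557, -0.003, 0.1085]
force: [1.2, 0.8, -0.1]
eef_pos: [0.557, -0.003, 0.1075]
force: [0.5, 0.7, 0.6]
eef_pos: [0.557, -0.003, 0.1065]
force: [-0.3, 1.6, 0.5]
eef_pos: [0.557, -0.003, 0.1055]
force: [0.6, 0.2, 0.4]
```

```bash
python3 -m jog '[[0,0,0.0005,0,-1],[0,0,0.001,0,-1]]'|grep -E "^force|eef"; python3 -m jog '[[0,0,0.001,0,-1],[0,0,0.001,0,-1]]'|grep -E "^force|eef"; python3 -m jog '[[0,0,0.001,0,-1],[0,0,0.001,0,-1]]'|grep -E "^force|eef"
```

```text
eef_pos: [0.557, -0.0031, 0.1047]
force: [-0.1, -0.1, 1.9]
eef_pos: [0.557, -0.0032, 0.1036]
force: [1.3, -0.7, 1.0]
eef_pos: [0.557, -0.0032, 0.1026]
force: [0.8, -2.3, 1.6]
```

```bash
python3 - <<'E'
from h import *
import cv2,pickle
c=optics.get_calibration("wrist");im=optics.read_camera("wrist")[:,:,::-1]; cv2.imwrite("pics/w13full.png",im);pickle.dump(c,open("w13.pkl","wb"))
g=cv2.cvtColor(im,cv2.COLOR_BGR2GRAY)
for k,cols in (("mid",slice(262,304)),("L",slice(236,250)),("R",slice(316,330))): print(k,[int(x) for x in g[260:350:2,cols].mean(1)])
print("lip/plate",[proj(c,np.array([.557,y,z])).round(1).tolist() for y,z in ((.008,.1675),(.005,.1675),(-.003,.164),(-.003,.180))])
for r in (296,300,304,308): print(r,[(z,onz(c,281,r,z)[1].round(4)) for z in (.163,.165,.168,.17,.173)])
E
```

```text
mid [107, 99, 82, 79, 81, 82, 82, 82, 82, 82, 82, 79, 81, 95, 107, 94, 87, 96, 108, 109, 104, 96, 103, 104, 105, 105, 98, 98, 88, 88, 87, 86, 87, 87, 86, 87, 82, 76, 75, 76, 77, 84, 104, 110, 109]
L [85, 84, 82, 82, 81, 81, 82, 81, 81, 81, 81, 80, 80, 79, 81, 79, 78, 79, 82, 81, 83, 96, 103, 103, 104, 104, 97, 95, 97, 101, 103, 105, 105, 105, 104, 102, 101, 94, 70, 72, 80, 82, 76, 81, 85]
R [91, 88, 89, 88, 87, 88, 88, 88, 87, 85, 86, 85, 81, 84, 86, 84, 82, 83, 86, 84, 84, 96, 103, 104, 105, 105, 97, 92, 95, 100, 102, 104, 106, 104, 103, 102, 101, 92, 70, 72, 78, 81, 80, 86, 89]
lip/plate [[282.8, 296.4], [282.7, 303.7], [282.6, 316.8], [282.5, 345.1]]
296 [(0.163, np.float64(0.0054)), (0.165, np.float64(0.0066)), (0.168, np.float64(0.0085)), (0.17, np.float64(0.0097)), (0.173, np.float64(0.0116))]
300 [(0.163, np.float64(0.0037)), (0.165, np.float64(0.0049)), (0.168, np.float64(0.0068)), (0.17, np.float64(0.0081)), (0.173, np.float64(0.01))]
304 [(0.163, np.float64(0.0019)), (0.165, np.float64(0.0032)), (0.168, np.float64(0.0052)), (0.17, np.float64(0.0065)), (0.173, np.float64(0.0084))]
308 [(0.163, np.float64(0.0002)), (0.165, np.float64(0.0015)), (0.168, np.float64(0.0035)), (0.17, np.float64(0.0048)), (0.173, np.float64(0.0068))]
```

```bash
python3 -m jog '[[-0.001,0,0,0,-1],[-0.0015,0,0,0,-1]]'|grep -E "^force|eef"; python3 -m jog '[[0,0,0.0005,0,-1],[0,0,0.001,0,-1]]'|grep -E "^force|eef"; python3 -m jog '[[0,0,0.0005,0,-1],[0,0,0.001,0,-1]]'|grep -E "^force|eef"
```

```text
eef_pos: [0.557, -0.0036, 0.1025]
force: [0.5, 6.2, 0.2]
eef_pos: [0.5571, -0.0036, 0.1022]
force: [-2.0, 5.5, 6.3]
eef_pos: [0.5572, -0.0036, 0.1019]
force: [-4.3, 5.4, 11.3]
```

```bash
python3 -m jog '[[0.001,0,-0.0005,0,-1],[0.0012,0,-0.001,0,-1]]'|grep -E "^force|eef"; python3 - <<'E'
from h import *
import cv2,pickle
c=optics.get_calibration("wrist");im=optics.read_camera("wrist")[:,:,::-1]; cv2.imwrite("pics/w14full.png",im);pickle.dump(c,open("w14.pkl","wb"))
g=cv2.cvtColor(im,cv2.COLOR_BGR2GRAY)
for k,cols in (("mid",slice(262,304)),("L",slice(236,250)),("R",slice(316,330))): print(k,[int(x) for x in g[280:350:2,cols].mean(1)])
print("lip/plate",[proj(c,np.array([.557,y,z])).round(1).tolist() for y,z in ((.008,.1675),(.005,.1675),(-.003,.164),(-.003,.180))])
cv2.imwrite("pics/w14z.png",cv2.resize(im[220:400,190:375],None,fx=3.2,fy=3.2,interpolation=cv2.INTER_CUBIC))
E
```

```text
eef_pos: [0.5571, -0.0035, 0.102]
force: [0.9, -0.3, 0.9]
mid [82, 80, 82, 94, 108, 96, 87, 94, 108, 110, 104, 98, 104, 104, 105, 104, 96, 98, 89, 87, 87, 87, 87, 87, 86, 87, 82, 76, 75, 75, 77, 81, 101, 109, 109]
L [81, 79, 78, 79, 82, 82, 79, 80, 82, 81, 85, 98, 103, 104, 104, 105, 94, 93, 97, 99, 102, 103, 104, 104, 103, 102, 101, 95, 71, 72, 79, 82, 78, 80, 85]
R [86, 84, 83, 84, 87, 84, 81, 83, 86, 84, 87, 97, 104, 103, 104, 105, 94, 92, 95, 98, 101, 103, 105, 105, 102, 102, 102, 95, 71, 70, 79, 82, 79, 84, 90]
lip/plate [[282.6, 296.7], [282.6, 304.0], [282.4, 317.2], [282.3, 345.7]]
```

View pics/w14z.png

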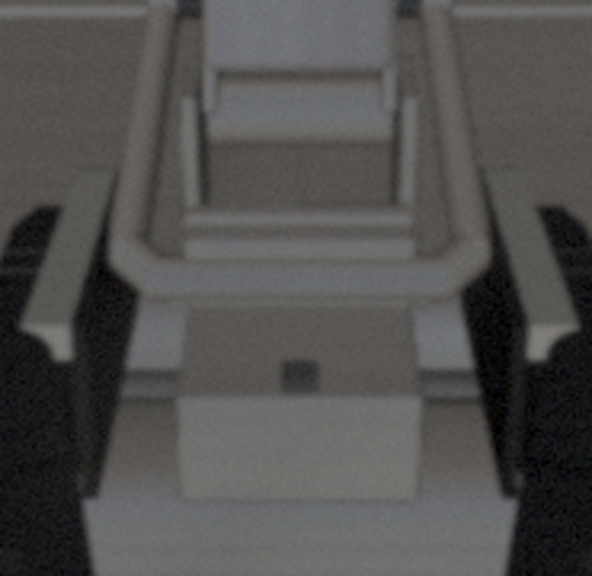

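The picture (the last one allowed) shows the bar lying between the hook's lip and the keeper plate, at zoom rows 260–295, with both legs straight. Contact was felt on the floor (6–11 N) and then eased. Now I'll release.

```bash
python3 -m jog '[[0,0,0.0003,0,0.2],[0,0,0.0003,0,0.6],[0,0,0.0003,0,1],[0,0,0.0003,0,1],[0,0,0.0003,0,1],[0,0,0.0003,0,1]]'
python3 -m jog '[[0,0,-0.01,0,1],[0,0,-0.035,0,1],[0,0,-0.07,0,1],[0,0,-0.1,0,1],[0,0,-0.1,0,1]]'|grep -E "^force|eef|clock"
python3 - <<'E'
from h import *
import cv2,pickle
c=optics.get_calibration("wrist");im=optics.read_camera("wrist")[:,:,::-1]; cv2.imwrite("pics/w15full.png",im);pickle.dump(c,open("w15.pkl","wb"))
g=cv2.cvtColor(im,cv2.COLOR_BGR2GRAY)
q=lambda y,z,x=0:proj(c,np.array([.557+x,y,z])).round(1).tolist()
print("bar seat",q(.001,.1665,-.02),q(.001,.1665,.02),"lip",q(.008,.1675),"plate",q(-.003,.164),q(-.003,.18),"rim",q(-.0165,.15),"lidedge",q(-.0165,.182),"tip",q(.065,.12))
for k,cols in (("mid",slice(270,296)),("L",slice(252,258)),("R",slice(306,312))): print(k,[int(x) for x in g[200:340:2,cols].mean(1)])
print("handle centre col rows 150..260",[int(x) for x in g[120:260:4,276:288].mean(1)])
print("row150",[int(x) for x in g[190,230:340:3]])
E
```

```text
clock: 21.15
eef_pos: [0.557, -0.0033, 0.1014]
orientation: [-2.211, -2.232, 0.0]
force: [-0.4, -0.3, -0.5]
finger_gap: 1.0
finger_force: 0.0
clock: 21.65
eef_pos: [0.5602, -0.0036, 0.2082]
force: [0.2, -0.4, 0.8]
bar seat [245.7, 214.0] [308.9, 214.4] lip [277.3, 204.2] plate [277.3, 218.8] [277.2, 228.0] rim [277.3, 230.1] lidedge [277.0, 249.8] tip [278.1, 104.9]
mid [95, 91, 105, 100, 95, 101, 98, 88, 102, 88, 81, 77, 71, 82, 104, 106, 106, 107, 108, 107, 108, 110, 109, 105, 99, 103, 104, 106, 105, 105, 107, 105, 106, 107, 102, 98, 107, 107, 107, 107, 107, 107, 107, 109, 108, 106, 106, 105, 105, 105, 105, 105, 105, 105, 105, 106, 108, 108, 107, 107, 107, 106, 106, 106, 106, 105, 104, 105, 106, 106]
L [82, 81, 82, 82, 97, 101, 99, 82, 86, 80, 77, 79, 94, 95, 99, 104, 108, 107, 102, 85, 83, 86, 89, 95, 100, 104, 106, 105, 106, 105, 108, 106, 106, 105, 104, 99, 107, 107, 107, 107, 108, 108, 107, 109, 108, 105, 105, 104, 104, 105, 105, 103, 105, 105, 105, 106, 106, 108, 107, 107, 107, 105, 105, 105, 106, 106, 105, 104, 107, 106]
R [85, 86, 88, 95, 93, 80, 72, 76, 78, 79, 78, 80, 81, 91, 101, 108, 110, 108, 103, 83, 80, 83, 87, 94, 100, 103, 105, 107, 105, 104, 107, 105, 106, 106, 102, 98, 108, 107, 106, 107, 106, 108, 107, 109, 109, 105, 105, 105, 105, 105, 106, 106, 105, 104, 104, 107, 109, 108, 107, 106, 107, 105, 105, 106, 106, 105, 104, 105, 105, 106]
handle centre col rows 150..260 [98, 104, 106, 105, 104, 104, 105, 105, 106, 105, 105, 105, 105, 105, 106, 92, 88, 102, 104, 82, 96, 105, 96, 99, 101, 81, 64, 104, 106, 108, 108, 109, 99, 104, 105]
row150 [79, 76, 75, 78, 77, 81, 89, 68, 80, 91, 80, 103, 102, 103, 104, 104, 104, 107, 104, 105, 103, 99, 79, 96, 77, 84, 90, 73, 80, 82, 79, 80, 85, 77, 81, 80, 76]
```

The loop is hooked and released: the bar is still in the slot at row ~210, just inside the lip at row 204. Now I'll turn the tool 90° so one open finger can push the lever from outside with the body clear of the keeper.

```bash
python3 -m jog '[[0.02,-0.003,0,-8.2,1],[0.04,-0.003,0,-16.4,1],[0.06,-0.003,0,-24.6,1],[0.08,-0.003,0,-32.8,1],[0.097,-0.003,0,-41,1],[0.097,-0.003,0,-49.2,1],[0.097,-0.003,0,-57.4,1],[0.097,-0.003,0,-65.6,1],[0.097,-0.003,0,-73.8,1],[0.097,-0.003,0,-82,1],[0.097,-0.003,0,-90,1],[0.097,-0.003,0,-90,1]]'
python3 - <<'E'
from k import *
from h import *
from station import telemetry
s=telemetry.read_state(); print(Ro.from_rotvec(s['orientation']).as_matrix().round(3), s['joint_positions'].round(2))
print(cfg((.001,.1665)),cfg((.0025,.1665)))
for t in (1.3,1.2,1.1,1,.9,.8,.7,.6,.5,.4,.3,.2,.1,0):
    d=np.array([np.sin(t),-np.cos(t)]);n=np.array([np.cos(t),np.sin(t)])
    print(t,(P+.045*d+.009*n).round(4))
E
```

```text
clock: 22.9
eef_pos: [0.5524, 0.0936, 0.2003]
orientation: [0.018, -3.14, 0.0]
force: [-0.3, 0.4, 0.4]
finger_gap: 1.0
finger_force: 0.0
[[-1.    -0.012 -0.002]
 [-0.012  1.    -0.   ]
 [ 0.002 -0.    -1.   ]] [ 0.08  0.02  1.59  0.    1.53 -1.51]
[(np.float64(1.15), [0.0036, 0.1574])] [(np.float64(1.11), [0.0047, 0.1574])]
1.3 [0.0483 0.1226]
1.2 [0.0477 0.1181]
1.1 [0.0467 0.1136]
1 [0.0452 0.1093]
0.9 [0.0433 0.1051]
0.8 [0.0411 0.1011]
0.7 [0.0384 0.0974]
0.6 [0.0353 0.0939]
0.5 [0.032  0.0908]
0.4 [0.0283 0.0881]
0.3 [0.0244 0.0857]
0.2 [0.0203 0.0837]
0.1 [0.0159 0.0821]
0 [0.0115 0.081 ]
```

```bash
python3 -m jog '[[-0.0045,0,0.04,0,1],[-0.0045,0,0.08,0,1],[-0.0045,0,0.11,0,1],[-0.0045,0,0.12,0,1],[-0.0045,0,0.12,0,1]]' | grep -E "eef|^force"; python3 -m jog '[[0,0,0.002,0,1],[0,0,0.004,0,1],[0,0,0.006,0,1],[0,0,0.006,0,1]]' | grep -E "eef|^force|^mom"; python3 -m jog '[[0,0,0.002,0,1],[0,0,0.004,0,1],[0,0,0.004,0,1]]' | grep -E "eef|^force"; python3 -m jog '[[0,0,0.001,0,1],[0,0,0.002,0,1],[0,0,0.002,0,1]]' | grep -E "eef|^force|clock"
```

```text
eef_pos: [0.5559, 0.0936, 0.0795]
force: [-1.0, 0.3, 0.1]
eef_pos: [0.5581, 0.0938, 0.0762]
force: [-0.9, 0.8, 0.2]
eef_pos: [0.5573, 0.0937, 0.071]
force: [0.3, -0.1, -0.5]
clock: 24.4
eef_pos: [0.5574, 0.0937, 0.0691]
force: [0.5, 0.5, 0.7]
```

```bash
python3 -m jog '[[0,0,0.003,0,1],[0,0,0.006,0,1],[0,0,0.008,0,1]]' | grep -E "eef|^force"; python3 -m jog '[[0,-0.001,0.003,0,1],[0,-0.002,0.006,0,1],[0,-0.002,0.006,0,1]]' | grep -E "eef|^force"; python3 -m jog '[[0,-0.001,0.002,0,1],[0,-0.002,0.004,0,1],[0,-0.002,0.004,0,1]]' | grep -E "eef|^force"; python3 -m jog '[[0,-0.001,0.002,0,1],[0,-0.002,0.004,0,1],[0,-0.002,0.004,0,1]]' | grep -E "eef|^force|clock"
```

```text
eef_pos: [0.558, 0.0936, 0.0616]
force: [0.6, -0.3, 4.1]
eef_pos: [0.5579, 0.0917, 0.0554]
force: [1.9, 0.8, 3.7]
eef_pos: [0.558, 0.0898, 0.0516]
force: [0.6, 0.6, 4.0]
clock: 25.6
eef_pos: [0.558, 0.0879, 0.0476]
force: [1.0, 0.8, 3.6]
```

```bash
python3 -m jog '[[0,-0.0014,0.0019,0,1],[0,-0.0027,0.0037,0,1],[0,-0.0027,0.0037,0,1]]' | grep -E "eef|^force"; python3 -m jog '[[0,-0.0015,0.0018,0,1],[0,-0.0031,0.0035,0,1],[0,-0.0031,0.0035,0,1]]' | grep -E "eef|^force"; python3 -m jog '[[0,-0.0016,0.0016,0,1],[0,-0.0033,0.0031,0,1],[0,-0.0033,0.0031,0,1]]' | grep -E "eef|^force"
```

```text
eef_pos: [0.5578, 0.0852, 0.0438]
force: [1.4, 1.8, 3.1]
eef_pos: [0.5578, 0.0841, 0.0402]
force: [2.3, 10.9, 2.6]
eef_pos: [0.5575, 0.0836, 0.0368]
force: [2.2, 25.5, -1.5]
```

```bash
python3 -m jog '[[0,0.004,0,0,1],[0,0.0045,0,0,1]]' | grep -E "eef|^force"; python3 - <<'E'
from h import *
from k import P
import cv2,pickle
c=optics.get_calibration("wrist");im=optics.read_camera("wrist")[:,:,::-1]; cv2.imwrite("pics/w16full.png",im);pickle.dump(c,open("w16.pkl","wb"))
q=lambda y,z,x=.544:proj(c,np.array([x,y,z])).round(0).tolist()
print("lip",q(.008,.1675),q(.008,.1675,.57),"plate",q(-.003,.18),"pivot",q(*P),"lidedge",q(-.0165,.182))
for t in (0,.2,.4,.6,.8):
    d=np.array([np.sin(t),-np.cos(t)]);n=np.array([np.cos(t),np.sin(t)])
    print(t,"tip",q(*(P+.062*d+.009*n)),"mid",q(*(P+.03*d+.009*n)))
for off in (.0425,.05,.057): print(off,"tip",q(.084-off,.091,.546),q(.084-off,.13,.546))
g=cv2.cvtColor(im,cv2.COLOR_BGR2GRAY)
print("     "+" ".join(f"{u:3d}" for u in range(20,300,8)))
for v in range(150,420,8): print(v," ".join(f"{x:3d}" for x in g[v,20:300:8]))
E
```

```text
eef_pos: [0.5571, 0.0842, 0.0365]
force: [0.8, 4.7, -0.7]
lip [-115.0, 476.0] [-74.0, 564.0] plate [-265.0, 555.0] pivot [8.0, 336.0] lidedge [-373.0, 570.0]
0 tip [124.0, 248.0] mid [89.0, 284.0]
0.2 tip [149.0, 251.0] mid [102.0, 287.0]
0.4 tip [171.0, 256.0] mid [112.0, 293.0]
0.6 tip [190.0, 265.0] mid [119.0, 299.0]
0.8 tip [206.0, 276.0] mid [123.0, 308.0]
0.0425 tip [175.0, 282.0] [137.0, 351.0]
0.05 tip [155.0, 282.0] [111.0, 351.0]
0.057 tip [137.0, 282.0] [86.0, 351.0]
      20  28  36  44  52  60  68  76  84  92 100 108 116 124 132 140 148 156 164 172 180 188 196 204 212 220 228 236 244 252 260 268 276 284 292
150  64  62  60  58  64  64  62  62 103  66  65  73 104 106 101 104 104 105 107 106 106 107 106 105 106 104 105 107 110 106 105 105 107 107 107
158  61  66  62  63  61  61  62  61  94  63  67  65 110 113 110 110 111 114 112 104 104 105 105 107 105 105 105 107 107 106 104 109 107 106 109
166  65  62  61  61  63  62  61  59  73  71  67  65 110 111 111 110 111 112 110 109 110 106 111 109 111 108 113 110 103 104 102 102 106 102 108
174  60  60  65  61  65  61  59  62  65
[... 3724 characters left out ...]
  17  19  17  12   6   6   1   7   3  19  16   2   4  60 112 110 113 114 114 111 114 112 112 114 115 110 112 111 112 113 115
390  18  10  17  19   8   8  13  12   7  17   9   7   3  17  17  11  12  18 111 110 113 113 111 111 112 113 111 109 111 110 111 111 110 114 115
398  12   2  13  11  11   8  28  30  29  14  23   9  12  17  14  13   7  16  58 100 105 103 106 106 103 107 106 106 104 104 103 104 105 104 107
406  12  11  11  23  26  33  25  25  27  12   5  13   1   7   2  25   7   5  12 102 103 102 104 100 105 108 100 104 103 103 104 110 104 108 107
414  14  11  27  29  25  24  20  26  23  27  14   7   6   3  19  24  15   1  16  11 107 106 104 105 107  33  30  33  34  39  36  17  61  94  54
```

```bash
python3 - <<'E'
from h import *
import pickle,cv2
c=pickle.load(open("w16.pkl","rb"))
for u,v in ((20,366),(52,372),(76,366),(84,358),(100,350),(2,366),(130,312),(156,290)):
    o,d=ray(c,u,v)
    print((u,v),[(x,(o+d*(x-o[0])/d[0])[1:].round(4).tolist()) for x in (.535,.546)])
g=cv2.cvtColor(cv2.imread("pics/w16full.png"),cv2.COLOR_BGR2GRAY)
for v in range(330,420,6): print(v,g[v,0:110:5])
E
```

```text
(20, 366) [(0.535, [0.0228, 0.1485]), (0.546, [0.0122, 0.1361])]
(52, 372) [(0.535, [0.0311, 0.1503]), (0.546, [0.022, 0.1382])]
(76, 366) [(0.535, [0.0355, 0.1483]), (0.546, [0.0272, 0.136])]
(84, 358) [(0.535, [0.036, 0.1457]), (0.546, [0.0278, 0.1328])]
(100, 350) [(0.535, [0.0385, 0.1429]), (0.546, [0.0307, 0.1295])]
(2, 366) [(0.535, [0.0187, 0.1485]), (0.546, [0.0074, 0.1362])]
(130, 312) [(0.535, [0.0396, 0.1269]), (0.546, [0.032, 0.1107])]
(156, 290) [(0.535, [0.0431, 0.1149]), (0.546, [0.0361, 0.0966])]
330 [69 69 61 52 52 52 59 63 53 55 75 77 83 86 87 87 86 88 91 87 88 90]
336 [68 52 46 50 55 62 57 54 81 83 74 94 90 86 90 85 88 92 92 90 88 89]
342 [51 53 52 55 65 67 87 83 63 63 76 92 93 91 90 89 87 88 89 91 86 56]
348 [94 93 92 74 84 91 83 62 54 63 68 86 96 89 89 88 88 87 91 74 33 12]
354 [80 95 91 96 96 93 84 68 53 62 65 84 96 89 90 91 89 67 11 12  5 19]
360 [71 95 99 98 94 91 80 70 51 58 62 81 92 97 91 91 44  7  3 15 25 18]
366 [64 88 97 58 27 23 22 21 16 12 61 72 87 91 72 37  7  9 17 20 19  1]
372 [58 39 16 26 20 23 20 21 13  8 25 19 14  7  2  9  5  1 15 10 13 21]
378 [19 22 22 18 25 17 18 15  7 10  7 12 10 16 13  2  6 14 18 12 19 13]
384 [17 17  8  9 15 16  3 14 22  6  5 13 13  0 13 15 10  8  8 12  7 10]
390 [22 23 13  1 18 13 11 13 22 14 13 11  8  5  4  2 14 17  9  4  9 16]
396 [14  8  3  9 15 11  5 13 16 12  3  9 18 11 19 24 28 15 18 11  1 15]
402 [19 21 10  4  7 16 19  9  1 24 28 37 29 32 32 24 26 31 13  3  6  1]
408 [14  8 14  6 10  8 23 16 25 21 29 30 27 31 26 33 29 26 30 10 17 15]
414 [13  0 10  2 14  9 10 25 28 28 29 26 24 25 28 21 30 27 19 21 14  1]
```

The knuckle of the open gripper runs into the keeper in this attitude; the lever is only at about 0.55 rad. I'll back off, turn back 90° and push with the side edge of one open finger, with the gripper's body beside the keeper instead of over it.

```bash
python3 -m jog '[[0,0.01,-0.01,0,1],[0,0.015,-0.05,0,1],[0,0.015,-0.09,8,1],[0,0.01,-0.12,16.4,1],[0.015,0.005,-0.12,24.6,1],[0.03,0,-0.12,32.8,1],[0.045,-0.01,-0.12,41,1],[0.058,-0.015,-0.12,49.2,1],[0.058,-0.017,-0.12,57.4,1],[0.058,-0.017,-0.12,65.6,1],[0.058,-0.017,-0.12,73.8,1],[0.058,-0.017,-0.12,82,1]]'
python3 -m jog '[[0,0,0,8,1],[0,0,0,8,1],[0,0,0,8,1]]' | grep -E "eef|orient"
python3 - <<'E'
from h import *
from station import telemetry
s=telemetry.read_state(); print(s['clock'],Ro.from_rotvec(s['orientation']).as_matrix().round(3).tolist())
import cv2,pickle
c=optics.get_calibration("wrist");im=optics.read_camera("wrist")[:,:,::-1]; cv2.imwrite("pics/w17full.png",im);pickle.dump(c,open("w17.pkl","wb"))
g=cv2.cvtColor(im,cv2.COLOR_BGR2GRAY)
from k import P
for t in (.4,.7,1.0,1.2):
    d=np.array([np.sin(t),-np.cos(t)]);n=np.array([np.cos(t),np.sin(t)])
    print(t,"tip",proj(c,np.array([.557,*(P+.062*d+.009*n)])).round(0))
print("bar",proj(c,np.array([.557,.001,.1665])),"lip",proj(c,np.array([.557,.008,.1675])))
u=int(proj(c,np.array([.557,.05,.1]))[0]); print(u,[(v,int(g[v,u-6:u+6].mean())) for v in range(100,360,4)])
E
```

```text
clock: 27.95
eef_pos: [0.4996, 0.0652, 0.1576]
orientation: [2.058, 2.374, -0.001]
force: [0.0, 0.2, -0.2]
finger_gap: 1.001
finger_force: 0.0
eef_pos: [0.4998, 0.0654, 0.1574]
orientation: [2.206, 2.236, -0.0]
28.25 [[-0.013, 1.0, -0.0], [1.0, 0.013, -0.0], [-0.0, -0.0, -1.0]]
0.4 tip [356. 239.]
0.7 tip [361. 228.]
1.0 tip [367. 222.]
1.2 tip [371. 223.]
bar [382.47690411 360.56442556] lip [384.18749887 351.59856983]
365 [(100, 109), (104, 107), (108, 108), (112, 107), (116, 107), (120, 107), (124, 106), (128, 107), (132, 106), (136, 106), (140, 106), (144, 106), (148, 105), (152, 105), (156, 106), (160, 105), (164, 107), (168, 109), (172, 109), (176, 109), (180, 110), (184, 110), (188, 111), (192, 110), (196, 112), (200, 111), (204, 112), (208, 113), (212, 115), (216, 116), (220, 115), (224, 96), (228, 101), (232, 93), (236, 93), (240, 92), (244, 100), (248, 103), (252, 103), (256, 104), (260, 104), (264, 103), (268, 103), (272, 104), (276, 104), (280, 105), (284, 105), (288, 104), (292, 104), (296, 105), (300, 105), (304, 104), (308, 99), (312, 99), (316, 101), (320, 83), (324, 72), (328, 73), (332, 74), (336, 73), (340, 73), (344, 82), (348, 75), (352, 93), (356, 100)]
```

```bash
python3 -m jog '[[0,0,0.04,0,1],[0,0,0.075,0,1],[0,0,0.088,0,1],[0,0,0.093,0,1],[0,0,0.093,0,1]]' | grep -E "eef|^force"; python3 -m jog '[[0,0,0.003,0,1],[0,0,0.006,0,1],[0,0,0.009,0,1],[-0.001,0,0.012,0,1]]' | grep -E "eef|^force"; python3 -m jog '[[-0.0015,0,0.003,0,1],[-0.003,0,0.006,0,1],[-0.005,0,0.0095,0,1],[-0.005,0,0.0095,0,1]]' | grep -E "eef|^force|clock"
```

```text
eef_pos: [0.5, 0.0656, 0.0646]
force: [-0.1, -1.0, -0.7]
eef_pos: [0.5013, 0.0643, 0.0532]
force: [2.2, -3.4, 4.6]
clock: 29.6
eef_pos: [0.5005, 0.0595, 0.0427]
force: [2.8, -0.4, 4.5]
```

```bash
python3 -m jog '[[-0.002,0,0.0027,0,1],[-0.004,0,0.0053,0,1],[-0.006,0,0.0078,0,1],[-0.008,0,0.0102,0,1],[-0.008,0,0.0102,0,1]]' | grep -E "eef|^force"; python3 -m jog '[[-0.002,0,0.0018,0,1],[-0.0043,0,0.0035,0,1],[-0.0043,0,0.0035,0,1]]' | grep -E "eef|^force|clock"
```

```text
eef_pos: [0.4999, 0.0517, 0.0322]
force: [1.4, 0.3, 2.5]
clock: 30.4
eef_pos: [0.4997, 0.0472, 0.0285]
force: [1.4, 1.4, 1.6]
```

```bash
python3 -m jog '[[-0.0022,0,0.0014,0,1],[-0.0044,0,0.0027,0,1],[-0.0044,0,0.0027,0,1]]' | grep -E "eef|^force"; python3 -m jog '[[-0.002,0,0.001,0,1],[-0.004,0,0.002,0,1],[-0.004,0,0.002,0,1]]' | grep -E "eef|^force"; python3 -m jog '[[-0.002,0,0.001,0,1],[-0.004,0,0.002,0,1],[-0.004,0,0.002,0,1]]' | grep -E "eef|^force|clock"
```

```text
eef_pos: [0.4995, 0.0426, 0.0256]
force: [0.6, 0.5, 0.1]
eef_pos: [0.4995, 0.0385, 0.0237]
force: [1.1, 0.3, -0.4]
clock: 31.3
eef_pos: [0.5, 0.0346, 0.022]
force: [1.5, 0.2, -0.1]
```

```bash
python3 - <<'E'
from h import *
import cv2,pickle
from k import P
c=optics.get_calibration("wrist");im=optics.read_camera("wrist")[:,:,::-1]; cv2.imwrite("pics/w18full.png",im);pickle.dump(c,open("w18.pkl","wb"))
t_=optics.read_camera("top")[:,:,::-1];cv2.imwrite("pics/t18.png",t_)
g=cv2.cvtColor(im,cv2.COLOR_BGR2GRAY)
q=lambda y,z,x=.557:proj(c,np.array([x,y,z])).round(0).tolist()
for t in (0,.1,.2,.4,.7,1.0):
    d=np.array([np.sin(t),-np.cos(t)]);n=np.array([np.cos(t),np.sin(t)])
    print(t,"tip L,R",q(*(P+.062*d+.009*n),.544),q(*(P+.062*d+.009*n),.57),"root",q(*(P+.01*d+.009*n)))
print("fingertip corner",q(.0236,.076,.5425),q(.0236,.076,.5505),q(.0456,.076,.5425),"base",q(-.0165,0),"pivot",q(*P),"lip",q(.008,.1675),"bar",q(.001,.16))
print("     "+" ".join(f"{u:3d}" for u in range(330,560,7)))
for v in range(170,420,7): print(v," ".join(f"{x:3d}" for x in g[v,330:560:7]))
E
```

```text
0 tip L,R [381.0, 336.0] [439.0, 337.0] root [463.0, 443.0]
0.1 tip L,R [383.0, 326.0] [442.0, 327.0] root [465.0, 443.0]
0.2 tip L,R [385.0, 317.0] [446.0, 318.0] root [467.0, 445.0]
0.4 tip L,R [392.0, 301.0] [456.0, 302.0] root [471.0, 448.0]
0.7 tip L,R [405.0, 285.0] [477.0, 286.0] root [478.0, 458.0]
1.0 tip L,R [424.0, 282.0] [507.0, 283.0] root [485.0, 471.0]
fingertip corner [387.0, 330.0] [407.0, 331.0] [393.0, 282.0] base [372.0, 308.0] pivot [473.0, 496.0] lip [584.0, 707.0] bar [549.0, 668.0]
     330 337 344 351 358 365 372 379 386 393 400 407 414 421 428 435 442 449 456 463 470 477 484 491 498 505 512 519 526 533 540 547 554
170 110 111 110 107 103  96 102 106 108 106 103 101  99 103 112 111 109 102 105 107 109 108 105 101 101 100  98 105 104 106 108 105 101
177 112 110 108 106 103 101 102 108 107 109 103 101  97 104 110 112 105 104 109 109 110 108 103 101 105 103  99 106 104 106 106 104 101
184 112 110 106 107 103 101 102 104 111 105 102 101  96 106 109 112 103 102 109 110 111 108 102 101 101 100 101 105 109 108 106  99  99
191 113 104 108 107 104  99 102 109 109 103 
[... 3743 characters left out ...]
   9  17   6  26  24
387  64  66  66  66  70  71  71  69  67  69  46  67  11   7  10  14  19  19  17   8  19  16  15   8  16  17  12   0   0  16  12  12  19
394  70  67  68  70  71  70  70  70  67  72  46  13  18  18  15  17  17   4  18  14  17  17  20  23  12  19  19  22   7  17  16  12  22
401  73  72  73  72  74  67  69  72  70  74  29   1  15  12  18  17  14  11   0   8  16   9  24  27  28  20  18  10   5  10  18   9  20
408  47  43  45  70  71  70  73  70  69  71  19  19  14  19  14  19   8  18  15   3   3  25  25  22  19  20  25  23  21   5   3  13  10
415  18   4  15  69  69  66  67  64  63   8  19  18   7  18  18  20   6  14  15   6  11  24  25  29  23  22  27  20  19  17   9   0  19
```

```bash
python3 -m jog '[[-0.0015,0,0.0005,0,1],[-0.003,0,0.001,0,1],[-0.003,0,0.001,0,1]]' | grep -E "eef|^force"; python3 -m jog '[[-0.0015,0,0.0005,0,1],[-0.003,0,0.0005,0,1],[-0.003,0,0.0005,0,1]]' | grep -E "eef|^force"; python3 -m jog '[[-0.001,0,0,0,1],[-0.002,0,0,0,1],[-0.002,0,0,0,1]]' | grep -E "eef|^force|clock"
```

```text
eef_pos: [0.5001, 0.0317, 0.0211]
force: [-0.6, 0.8, 0.2]
eef_pos: [0.5002, 0.0287, 0.0207]
force: [-0.3, 0.6, 1.7]
clock: 32.3
eef_pos: [0.5002, 0.0274, 0.0207]
force: [-0.1, 5.4, -0.5]
```

```bash
python3 -m jog '[[-0.001,0,0,0,1],[-0.002,0,0,0,1],[-0.002,0,0,0,1]]' | grep -E "eef|^force"; python3 -m jog '[[-0.001,0,0,0,1],[-0.001,0,0,0,1]]' | grep -E "eef|^force|clock"; python3 - <<'E'
from station import telemetry
s=telemetry.read_state(); print(s['force'],s['moment'])
E
```

```text
eef_pos: [0.5002, 0.0274, 0.0207]
force: [-0.2, 15.3, 0.3]
clock: 32.8
eef_pos: [0.5002, 0.0274, 0.0208]
force: [-0.1, 19.9, 1.7]
[-0.07206825 19.87857293  1.68042989] [ 2.25543887 -0.08539211  0.93462521]
```

```bash
python3 -m jog '[[0.004,0,0,0,1],[0.015,0,0,0,1],[0.035,0,-0.01,0,1],[0.045,0,-0.05,0,1],[0.045,0.02,-0.1,0,1],[0.03,0.055,-0.15,0,1],[0.02,0.055,-0.19,0,1],[0.02,0.055,-0.19,0,1]]' | grep -E "eef|^force|clock"; python3 - <<'E'
from h import *
import cv2,pickle
from k import P
c=optics.get_calibration("wrist");im=optics.read_camera("wrist")[:,:,::-1]; cv2.imwrite("pics/w19full.png",im);pickle.dump(c,open("w19.pkl","wb"))
g=cv2.cvtColor(im,cv2.COLOR_BGR2GRAY)
q=lambda y,z,x=.557:proj(c,np.array([x,y,z])).round(0).tolist()
for t in (0,.1,.2,.4,.7,1.0):
    d=np.array([np.sin(t),-np.cos(t)]);n=np.array([np.cos(t),np.sin(t)])
    print(t,"tip L,R",q(*(P+.062*d+.009*n),.544),q(*(P+.062*d+.009*n),.57),"root",q(*(P+.01*d+.009*n)))
print("base",q(-.0165,0),"pivot",q(*P),"lip",q(.008,.1595),"bar",q(.001,.1585),"plate",q(-.003,.156),q(-.003,.172),"rim",q(-.0165,.15),"lid up",q(-.0165,.182),"lid down",q(-.0165,.174))
print("     "+" ".join(f"{u:3d}" for u in range(236,330,4)))
for v in range(150,330,4): print(v," ".join(f"{x:3d}" for x in g[v,236:330:4]))
E
```

```text
clock: 33.6
eef_pos: [0.5596, 0.0433, 0.2185]
force: [0.4, -0.5, 0.4]
0 tip L,R [264.0, 211.0] [292.0, 211.0] root [278.0, 231.0]
0.1 tip L,R [264.0, 205.0] [292.0, 205.0] root [278.0, 231.0]
0.2 tip L,R [264.0, 199.0] [292.0, 199.0] root [278.0, 230.0]
0.4 tip L,R [264.0, 189.0] [293.0, 189.0] root [278.0, 230.0]
0.7 tip L,R [263.0, 177.0] [293.0, 177.0] root [278.0, 230.0]
1.0 tip L,R [262.0, 169.0] [294.0, 169.0] root [278.0, 232.0]
base [278.0, 216.0] pivot [278.0, 246.0] lip [278.0, 259.0] bar [278.0, 267.0] plate [278.0, 270.0] [278.0, 281.0] rim [278.0, 283.0] lid up [278.0, 307.0] lid down [278.0, 300.0]
     236 240 244 248 252 256 260 264 268 272 276 280 284 288 292 296 300 304 308 312 316 320 324 328
150 110 113 109 118 120 118 117 114 108 113 116 117 113 109 107 112 118 122 117 111 118 118 118 117
154 112 113 116 122 121 116 115 112 106 112 119 117 112 110 107 114 118 123 116 112 116 119 120 116
158 110 111 115 120 122 116 116 112 104 112 118 117 112 109 105 112 119 123 115 113 118 118 120 115
162 113 114 117 118 119 117 113 113 113 116 118 119 113 108 104 112 120 123 114
[... 3420 characters left out ...]

302 100 104 102 102 100 102 101 101  99  98 103 100 100  99 100  96 103 101 101 101 103 103 104 103
306 106 103 105 106 103 104 106 105 105 107 104 102 104 107 102 108 106 106 105 106 104 106 104 107
310 104 101 104 107 107 106 104 102 103 104 105 105 102 103 104 103 105 106 108 104 104 104 106 107
314 105 105 103 105 102 105 103 104 105 103 103 105 104 103 106 103 104 103 104 108 107 104 107 105
318 103 102 105 104 101 103 104 102 103 105 102 104 103 106 105 104 104 104 100 101 102 102 100 103
322 101 104 106 103 105 104 103 104 107 105 106 107 105 104 108 108 106 106 106 107 106 106 108 106
326 105 109 105 107 109 106 107 106 108 106 110 107 106 108 105 107 107 108 107 107 107 108 107 109
```

The lever is vertical against its stop (flare tip at row 203, matching t≈0). It stayed there after I let go, with the bar still in the hook (row 266) and the arm clear. Handing in.

```bash
python3 -c "
from station import env; print(env.close_job())"
```

```text
the job is handed in; nothing more can be done
None
```

The lid is shut on its seal, the loop sits in the keeper's hook, and the lever went to its stop and stayed there after I let go. I handed the job in at about 34 s; the one rough moment was a first lever push where the gripper touched the keeper at about 25 N (limit 40 N), and I backed off and finished from another angle.

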